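# Set a telescopic work rest and lay a test bar across it

### The job

Unlock the telescopic work rest by twisting its blue head counter-clockwise (seen from above) to the green tab, slide it up until its top is level with the steel anvil top, and twist it back to the red tab so that it is locked again. Then gently lay the long aluminium bar level across both, so that it rests on the rest's head and on the anvil, and let go. Leave the anvil's height and everything else on the bench as they are.

Things in the scene. Friction and masses are not known exactly. Their poses are not given: they have to be found in the camera images.
- post_collar (a point): Centre of the top face of the work rest's fixed grey collar (52 mm across), 115 mm above the bench. The rest stands bolted to the bench: round dark foot 96 mm across and 14 mm high, black outer tube 33 mm across, grey collar. Its z axis is up; its x axis points to the collar's red tab (locked), and the green tab (unlocked) sits 1.3 rad counter-clockwise of it, seen from above. Tabs stick out to 36 mm from the axis.
- rest_grip (a point): Centre of the blue head of the work rest: a block 56 mm long (its x axis), 24 mm wide (its y axis; the flats to grip) and 30 mm high, on top of a 22 mm aluminium inner tube. A white stripe on the head's +x end points to the red tab when locked. There are at least 28 mm between the collar and the underside of the head. The head cannot tilt; it only turns with head and rises with ext.
- rest_top (a point): Centre of the flat top of the same blue head, 15 mm above its centre, on the rest's axis.
- head (a joint): Twist of the head, rad, 0 to 1.35, positive counter-clockwise seen from above. 0 = locked (white stripe at the red tab, hard stop), 1.3 = unlocked (at the green tab). The lock wedges below about 0.75 and then resists sliding with tens of newtons (a hard knock can still make it slip a few mm); above it the tube slides freely. Turning takes under 0.5 N m.
- ext (a joint): How far the telescopic section is pulled out, m, 0 to 0.085, positive up; at 0 the top of the head is 173 mm above the bench, 58 mm above the collar. Unlocked it slides with about 3 N of drag and stays where it is left, but a bar laid on it unlocked may push it down. It starts lower than the anvil, by 20 to 70 mm.
- anvil_top (a point): Centre of the flat round steel top (60 mm across, 12 mm thick) of the screw-jack anvil, which is to be matched. It stands on a 32 mm threaded steel screw in a cream pedestal, foot 92 mm across. Its height differs from job to job, 208 to 243 mm above the bench, and it does not turn or move in use.
- bar_mid (a point): Centre of the loose aluminium test bar, 340 mm long (its x axis), 20 mm wide and 20 mm high, about 0.26 to 0.52 kg, lying flat on the bench to one side, its centre 10 mm above it. The rest and the anvil stand 0.18 to 0.27 m apart, axis to axis, so the bar spans both.
- block_a_mid (a point): Bystander: steel hardness reference disc, 50 mm across, 16 mm high, in the green tray (170 x 115 mm). Centre.
- block_b_mid (a point): Bystander: brass reference disc, 44 mm across, 14 mm high, in the green tray. Centre.
- bottle_mid (a point): Bystander: white bottle with red cap, 56 mm across, 130 mm high. Its middle.
- mount_mid (a point): Bystander: small orange moulded specimen puck, 32 mm across, 20 mm high. Its middle.
- strip_mid (a point): Bystander: aluminium strip 100 x 25 x 8 mm lying on the bench. Its middle.
- driver_mid (a point): Bystander: screwdriver lying on the bench. A point on its handle.
- pencup_mid (a point): Bystander: grey pen cup, 76 mm across, 100 mm high. Its middle.
Not all that is in view belongs to the job. Leave any turquoise look-alike of the part that bears post_collar alone.

How it is judged:
By the outcome, as a careful person would: the job done as asked, in the order asked, and still so for the second after the job is handed in, with the robot touching nothing.
It also fails if it takes over 72 s, if anything falls off the work surface, if the arm or the gripper's body presses on something with over 40 N, if the wrist force passes 120 N, or if a joint passes its speed limit or range.

### The arm

A 7-joint arm with a two-finger parallel gripper is mounted at the origin on the work surface. World frame = base frame: x ahead of the robot, y to its left, z up, the work surface at z = 0. Lengths are in m, angles in rad, forces in N, time in s.
With the tool pointing down it reaches from about 0.4 to 0.75 m from the base axis. Payload 19.5 kg.
Tool frame: the origin (TCP) lies at the centre of the arm's flange, where the gripper is bolted on; the fingertips stand 173 mm ahead of it and the grasp point (between the pads) lies 155 mm ahead of it (arm.tips_ahead is the distance from the TCP to the fingertips, in m); x points along the fingers, z is the direction in which the jaws open and shut, and the axes are right-handed (so a half turn about x gives the same grasp; the last joint's range is limited). The gripper opens to 85 mm and grips with 20 to 120 N. Pads are 22 mm wide; open, the fingers measure 114 mm over their backs; the gripper's body (76 mm by 85 mm) begins 54 mm behind the grasp point. The pads swing forward as they close: fully open they stand 13 mm farther back than shut.
Start: joints at [-1.292, 0.707, -0.028, 1.485, 0.022, 0.951, -0.075], TCP at [0.181, 0.546, 0.405] pointing down, gripper open.
Joint ranges: [-2.71, 2.71], [-0.32, 2.16], [-1.57, 1.52], [0, 2.45], [-1.46, 4.6], [0, 2.02], [-2.83, 2.83]. Speed limits (rad/s): [1.89, 1.89, 2.57, 2.57, 3.01, 3.01, 3.01].

### API

Orientations are given as a unit quaternion [x, y, z, w].
In Python, from plant import status, cams, arm, regions_of gives the robot as it stands. The module is installed in compiled form; this text tells all that it offers.
- The arm moves only by the tool step_arm, never from a script. Its argument "steps" is a list of rows, each an object with "fingers": the opening, from 0 (shut) to 1 (fully open); "travel": the shift along the tool's x, y, z as a fraction of full scale, a list of three; "rot": the turn, a rotation vector about the tool's x, y, z as a fraction of full scale, a list of three. A call has 1 to 5 rows; each row is the pose to reach, as a shift and turn from the pose commanded when the call began, along the tool's axes at that moment; what a row does not reach only later rows make up. Full scale, the value 1, is 60 cm for a shift and 90 degrees for a turn. A row lasts 1/12 s, in which the tool goes at most 41.7 mm and 7.16 degrees, less where a joint would pass 70% of its speed; a pose out of reach is approached as far as the arm can. A call with a number of a shift or a turn outside -1 to 1 is refused whole. A call with a gripper value outside its range is refused whole. The fingers move at their own pace and stop on an object; "force" is the grip in N (left out, the last holds). Time passes only in rows, so rows that repeat a pose let the fingers close. It gives the time, the measured TCP pose, the force and the opening at its end, in the units of the state.
- status.sense(): the state, without advancing time (a new reading comes with each control period).
- cams.grab_frame(name): name is "scene" or "top"; returns a dict with "pixels" (480x640x3 uint8, red, green, blue), "z_map" (480x640 float32, m along the optical axis (not along the pixel's ray), 0 where there is no reading), "fov_y" (degrees; the focal length in pixels is half the picture's height over the tangent of half this angle, whatever the lens; pixels are square), "cx", "cy" (the principal point, pixels), "rvec" (rotation vector, rad) and "tvec" (3), from world to camera coordinates, as OpenCV has them. Camera axes: x right, y down, z forward; pixel columns grow to the right and rows downward; lengths in m; the calibration is good to about 2 mm. A picture is of the moment at which its call begins.
- arm.hand_in(): hands the job in, once; it reports no verdict.
Trained networks look in a picture, given as the dict that the camera call returned (one of the last four; its "shot" number tells which), for a name from the list of things; names that differ only in an ending like _2 or _b are one class to them, and where a whole thing is asked for, a point or a joint stands for the part that bears it (a point fixed in the world has none). Each returns a list of dicts, best first, with "conf" (0 to 1); they miss things now and then, are a little off and sometimes report something else, mostly with a low value. They report only what shows in the picture. A call takes as long as a camera call. They do not tell look-alikes from the thing itself.
- regions_of(picture, query): "mask" (480x640 bool, what is visible of it) and "box" ([left, top, width, height] in pixels, round what is visible of it).
The state is a dict: "time_s": time; "joints": joint angles; "joint_velocities": joint speeds; "tau": joint torques, N m; "ee_pos": TCP position; "orientation": TCP orientation; "force": force on the tool from outside, world axes, zero at the start; "ft_torque": the same for the moment, N m; "gripper_width": opening from 0.0 (shut) to 1.0 (fully open).
Only numpy, scipy, OpenCV 4.12 (cv2) and the standard library are available. Lean on these libraries where they do the work, as an engineer would, in place of code of your own. Each camera call takes 0.05 s, during which the arm holds its last target. There are 200 camera calls.

## Working session

There is one attempt and no reset: what is moved stays moved. The work goes in short steps, Python scripts to look and compute and a tool call to move; the robot and the scene stay as the last step left them, time stands still between calls to the robot, and variables do not carry over. Pictures are saved under pics/ and viewed, about 8 in all and at most 12, crops included, and the job is handed in when it is done.

Besides the shell and the picture viewer there is one more tool, called after ">>>" by a JSON object that holds its "name" and its "arguments". step_arm: Moves the arm, as the interface text tells. Shift numbers are shares of 60 cm and turn numbers shares of 90 degrees, none past 1 either way. Its arguments: {"type":"object","properties":{"steps":{"type":"array"},"force":{"type":"number"}},"required":["steps"]}

```bash
mkdir -p pics
cat > h.py <<'E'
import numpy as np, cv2
from plant import status, cams, arm, regions_of
def grab(n): 
    p=cams.grab_frame(n); p['R']=cv2.Rodrigues(np.array(p['rvec'],float))[0]; p['t']=np.array(p['tvec'],float).ravel(); p['f']=240/np.tan(np.radians(p['fov_y'])/2); return p
def cloud(p):
    z=p['z_map']; v,u=np.mgrid[:480,:640]
    c=np.stack([(u-p['cx'])/p['f']*z,(v-p['cy'])/p['f']*z,z],-1)
    w=(c-p['t'])@p['R']; w[z==0]=np.nan; return w
def save(p,name,box=None,s=1):
    im=p['pixels'][...,::-1]
    if box: x,y,w,h=box; im=im[y:y+h,x:x+w]
    cv2.imwrite('pics/'+name,cv2.resize(im,None,fx=s,fy=s,interpolation=cv2.INTER_CUBIC))
E
python3 - <<'E'
from h import *
s=status.sense(); print({k:np.round(v,3) for k,v in s.items()})
for n in('scene','top'):
    p=grab(n); save(p,n+'0.png'); w=cloud(p); print(n,'cam pos',-p['R'].T@p['t'],p['f'])
    for q in('post_collar','rest_grip','anvil_top','bar_mid','bottle_mid','pencup_mid'):
        for r in regions_of(p,q)[:3]:
            m=w[r['mask']]; m=m[~np.isnan(m[:,0])]
            print(q,round(r['conf'],2),r['box'],np.round(np.median(m,0),3),np.round(np.percentile(m,2,0),3),np.round(np.percentile(m,98,0),3))
E
```

```text
{'time_s': np.float64(0.0), 'joints': array([-1.292,  0.707, -0.028,  1.485,  0.022,  0.951, -0.075]), 'joint_velocities': array([ 0.   , -0.002, -0.   ,  0.001,  0.   ,  0.002, -0.001]), 'tau': array([-1.0000e-03, -8.8318e+01,  1.2340e+00, -2.3617e+01,  1.7000e-02,
        6.0000e-03, -0.0000e+00]), 'ee_pos': array([0.181, 0.546, 0.404]), 'orientation': array([-0.414,  0.574,  0.413,  0.573]), 'force': array([ 0.469, -0.108,  0.012]), 'ft_torque': array([-0.011, -0.035,  0.002]), 'gripper_width': np.float64(0.997)}
scene cam pos [0.79583558 0.45448725 0.79062481] 492.5396311348978
post_collar 0.98 [273.3, 264.0, 58.1, 94.1] [0.637 0.088 0.033] [0.589 0.043 0.006] [0.673 0.122 0.176]
post_collar 0.86 [299.9, 161.5, 45.3, 91.4] [ 0.502 -0.088  0.054] [ 0.452 -0.142  0.002] [ 0.537 -0.053  0.18 ]
rest_grip 0.91 [305.6, 160.4, 38.8, 40.2] [ 0.498 -0.09   0.168] [ 0.451 -0.229  0.001] [ 0.523 -0.085  0.181]
rest_grip 0.66 [274.5, 263.1, 43.5, 40.0] [0.633 0.086 0.172] [0.603 0.066 0.116] [0.659 0.091 0.176]
anvil_top 0.84 [365.6, 216.0, 41.0, 52.6] [0.504 0.102 0.222] [0.471 0.067 0.152]
[... 789 characters left out ...]
 [0.623 0.072 0.016] [0.587 0.036 0.01 ] [0.67  0.121 0.175]
rest_grip 0.98 [264.4, 181.4, 10.9, 34.3] [0.63  0.077 0.173] [0.604 0.065 0.147] [0.657 0.09  0.176]
rest_grip 0.79 [363.3, 264.3, 22.1, 34.2] [ 0.496 -0.096  0.178] [ 0.469 -0.11   0.155] [ 0.522 -0.085  0.181]
anvil_top 0.71 [236.4, 259.1, 36.6, 43.4] [0.5   0.095 0.222] [0.473 0.069 0.216] [0.526 0.123 0.224]
bar_mid 0.82 [124.3, 188.5, 53.5, 171.1] [0.492 0.316 0.019] [0.337 0.271 0.001] [0.653 0.363 0.023]
bottle_mid 0.98 [317.5, 150.9, 30.5, 36.5] [ 0.694 -0.03   0.09 ] [ 0.677 -0.056  0.009] [ 0.727 -0.007  0.131]
pencup_mid 0.96 [369.1, 120.3, 45.4, 49.4] [ 0.76  -0.146  0.055] [ 0.714 -0.173  0.003] [ 0.783 -0.105  0.101]
```

```bash
python3 -c "
import cv2,numpy as np
a=cv2.imread('pics/scene0.png');b=cv2.imread('pics/top0.png');print(a.shape)"
```

```text
(480, 640, 3)
```

View pics/scene0.png

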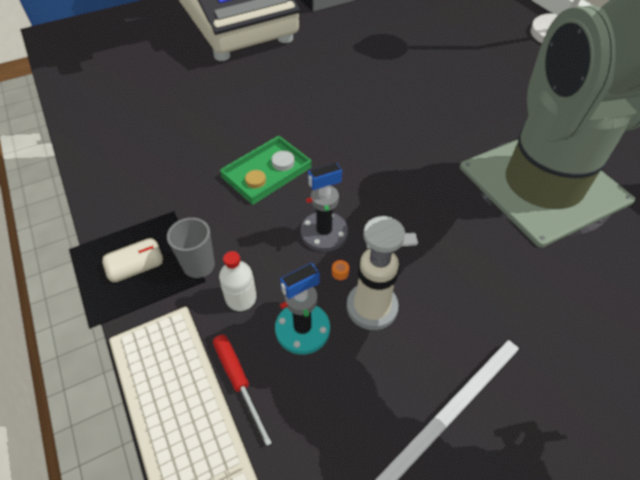

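View pics/top0.png

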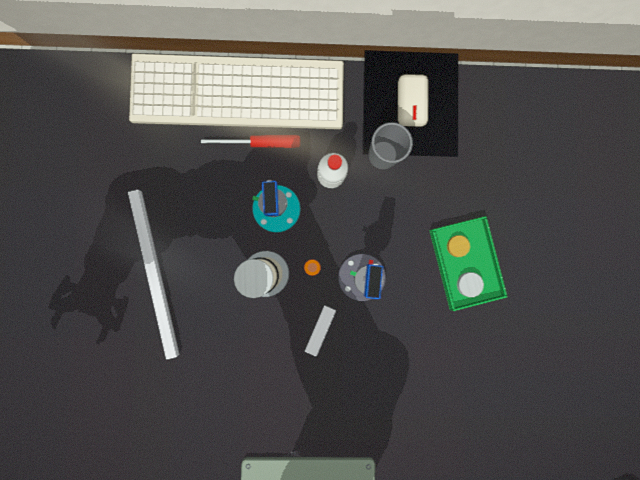

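Two candidates for the work rest: A has a turquoise foot (scene 302,328; top 275,207) and B has a dark foot (scene 323,232; top 362,277). B fits the description, since A is the turquoise look-alike. The anvil is at top (254,277) and the bar at top (153,275). Next I'll confirm B in a crop and measure more closely.

```bash
cat >> h.py <<'E'
def tops(w,c,r,zlo,zhi):
    m=(np.hypot(w[...,0]-c[0],w[...,1]-c[1])<r)&(w[...,2]>zlo)&(w[...,2]<zhi); return m
def rect(pts):
    (c,sz,a)=cv2.minAreaRect((pts[:,:2]*1000).astype(np.float32)); return np.round(c,1),np.round(sz,1),round(a,1)
def state():
    from scipy.spatial.transform import Rotation as Rn
    s=status.sense(); M=Rn.from_quat(s['orientation']).as_matrix()
    print('t',round(float(s['time_s']),2),'tcp',np.round(s['ee_pos'],4),'F',np.round(s['force'],1),'T',np.round(s['ft_torque'],2),'w',round(float(s['gripper_width']),3),'j',np.round(s['joints'],2)); print('axes cols\n',np.round(M,3)); return s,M
E
python3 - <<'E'
from h import *
state()
ims=[]
for n in('scene','top'):
    p=grab(n); w=cloud(p); rgb=p['pixels'].astype(int)
    for nm,c,r,lo,hi in(('head',(.497,-.096),.04,.165,.2),('anvil',(.5,.096),.045,.21,.26),('bar',(.495,.316),.2,.013,.03),('collar',(.497,-.096),.045,.105,.125)):
        m=tops(w,c,r,lo,hi); P=w[m]; zt=np.percentile(P[:,2],[10,50,90])
        top=P[abs(P[:,2]-np.median(P[:,2]))<.005]
        print(n,nm,len(P),np.round(zt,4),'mean',np.round(top.mean(0),4),rect(top))
    # colored pixels near collar
    d=np.hypot(w[...,0]-.497,w[...,1]+.096)<.05
    for cn,m in(('red',(rgb[...,0]>90)&(rgb[...,1]<60)),('green',(rgb[...,1]>90)&(rgb[...,0]<80)&(rgb[...,2]<100)),('white',(rgb.min(-1)>140))):
        k=m&d&(w[...,2]>.1)
        if k.any(): print(cn,k.sum(),np.round(w[k].mean(0),4))
    b=(295,150,70,110) if n=='scene' else (320,230,90,90)
    x,y,ww,h=b; ims.append(cv2.resize(p['pixels'][y:y+h,x:x+ww,::-1],(390,540) if n=='scene' else (400,540),interpolation=cv2.INTER_CUBIC))
cv2.imwrite('pics/crop1.png',np.hstack(ims))
E
```

```text
t 0.7 tcp [0.1813 0.5457 0.4047] F [-0.2 -1.   0.1] T [0.01 0.06 0.05] w 0.998 j [-1.29  0.71 -0.03  1.48  0.02  0.95 -0.08]
axes cols
 [[-0.    -0.949  0.315]
 [-0.     0.315  0.949]
 [-1.     0.    -0.   ]]
scene head 469 [0.1683 0.1782 0.1801] mean [ 0.4965 -0.096   0.1784] (array([495.3, -97.8]), array([25.6, 58. ]), 85.3)
scene anvil 1153 [0.2188 0.2226 0.224 ] mean [0.5003 0.0976 0.2227] (array([499. ,  96.5]), array([58.9, 58.6]), 40.7)
scene bar 3036 [0.018  0.021  0.0228] mean [0.4955 0.3009 0.0209] (array([511., 224.]), array([324.5, 212.3]), 14.8)
scene collar 443 [0.1109 0.1155 0.1179] mean [ 0.5002 -0.0906  0.1154] (array([496.2, -97.4]), array([58.3, 51.8]), 30.1)
red 22 [ 0.5268 -0.1008  0.1149]
green 25 [ 0.5068 -0.0706  0.1132]
white 79 [ 0.4939 -0.0896  0.1307]
top head 523 [0.1758 0.178  0.1797] mean [ 0.4957 -0.0981  0.178 ] (array([495.8, -98.5]), array([24.3, 56.8]), 86.0)
top anvil 1197 [0.2202 0.2217 0.2231] mean [0.4991 0.0956 0.2217] (array([499.4,  95.3]), array([58.6, 58.4]), 2.6)
top bar 1951 [0.017  0.0198 0.0218] mean [0.4942 0.3167 0.0197] (array([486.3, 302.2]), array([279.5, 258.6]), 61.8)
top collar 271 [0.1125 0.115  0.1168] mean [ 0.4992 -0.0853  0.1149] (array([499.2, -95.6]), array([49. , 50.5]), 30.7)
red 15 [ 0.5277 -0.1018  0.1142]
green 16 [ 0.5067 -0.0704  0.1147]
white 169 [ 0.4968 -0.0848  0.1169]
```

View pics/crop1.png

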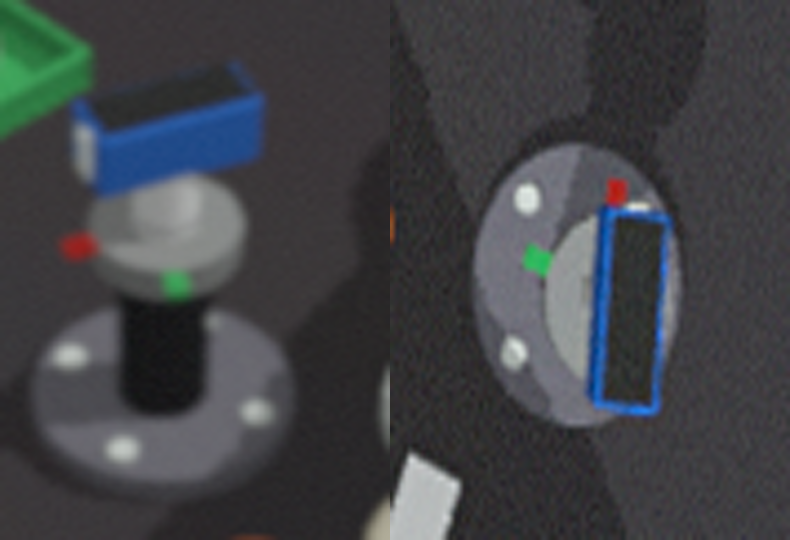

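B is confirmed: it has the grey-dark foot, the stripe is at the red tab and it starts locked. The head top is at (0.496,-0.097,0.178) and the anvil top at z 0.222, so the lift is about 44 mm. The head axis is at about -5°. I'll write a planner that prints the numbers for each call.

```bash
cat >> h.py <<'E'
def plan(wps, pos=None, yaw=None):
    """wps: (x,y,z,yaw deg of tool z); prints travel/rot fractions per call (tool down), split by 5-row limits"""
    s=status.sense(); 
    from scipy.spatial.transform import Rotation as Rn
    M=Rn.from_quat(s['orientation']).as_matrix()
    pos=np.array(s['ee_pos']); yaw=np.degrees(np.arctan2(M[1,2],M[0,2]))
    print('now',np.round(pos,4),round(yaw,2),'tilt',np.round(M[:,0],4))
    for *g,y2 in wps:
        g=np.array(g); n=int(max(1,np.ceil(max(np.linalg.norm(g-pos)/.205,abs(y2-yaw)/35.5))))
        dp=(g-pos)/n; dy=(y2-yaw)/n
        for i in range(n):
            a=np.radians(yaw); z=np.array([np.cos(a),np.sin(a),0]); x=np.array([0,0,-1.]); y=np.cross(z,x)
            print('travel',[round(float(dp@v/.6),4) for v in(x,y,z)],'rot x',round(-dy/90,4)); yaw+=dy; pos=pos+dp
E
python3 - <<'E'
from h import *
plan([(.42,.3,.46,1),(.496,-.097,.46,-95),(.496,-.097,.40,-95),(.496,-.097,.318,-95)])
E
```

```text
now [0.1813 0.5457 0.4047] 71.62 tilt [-1.e-04 -1.e-04 -1.e+00]
travel [-0.0461, -0.2533, -0.1315] rot x 0.3923
travel [-0.0461, -0.2828, 0.0391] rot x 0.3923
travel [-0.0, -0.2213, 0.0384] rot x 0.3556
travel [-0.0, -0.1673, 0.1498] rot x 0.3556
travel [-0.0, -0.0625, 0.2157] rot x 0.3556
travel [0.1, 0.0, 0.0] rot x -0.0
travel [0.1367, 0.0, 0.0] rot x -0.0
```

>>> {"name": "step_arm", "arguments": {"steps": [{"fingers": 1, "travel": [-0.046, -0.253, -0.131], "rot": [0.392, 0, 0]}, {"fingers": 1, "travel": [-0.046, -0.253, -0.131], "rot": [0.392, 0, 0]}, {"fingers": 1, "travel": [-0.046, -0.253, -0.131], "rot": [0.392, 0, 0]}, {"fingers": 1, "travel": [-0.046, -0.253, -0.131], "rot": [0.392, 0, 0]}, {"fingers": 1, "travel": [-0.046, -0.253, -0.131], "rot": [0.392, 0, 0]}]}}

```text
time_s: 1.22
ee_pos: [0.3052, 0.4185, 0.4337]
orientation: [-0.216, 0.672, 0.215, 0.674]
force: [1.3, -0.4, 0.0]
gripper_width: 0.998
```

>>> {"name": "step_arm", "arguments": {"steps": [{"fingers": 1, "travel": [-0.046, -0.283, 0.039], "rot": [0.392, 0, 0]}, {"fingers": 1, "travel": [-0.046, -0.283, 0.039], "rot": [0.392, 0, 0]}, {"fingers": 1, "travel": [-0.046, -0.283, 0.039], "rot": [0.392, 0, 0]}, {"fingers": 1, "travel": [-0.046, -0.283, 0.039], "rot": [0.392, 0, 0]}, {"fingers": 1, "travel": [-0.046, -0.283, 0.039], "rot": [0.392, 0, 0]}]}}

```text
time_s: 1.63
ee_pos: [0.4239, 0.2951, 0.4612]
orientation: [-0.002, 0.706, 0.001, 0.708]
force: [0.5, -0.8, -0.3]
gripper_width: 0.992
```

Run:
```python
from h import *
plan([(.496,-.097,.46,-95),(.496,-.097,.40,-95)])
```

```text
now [0.4239 0.2951 0.4612] 0.28 tilt [ 0.0033 -0.0011 -1.    ]
travel [0.0007, -0.218, 0.039] rot x 0.3529
travel [0.0007, -0.1649, 0.1479] rot x 0.3529
travel [0.0007, -0.0623, 0.2125] rot x 0.3529
travel [0.1, -0.0, -0.0] rot x 0.0
```

>>> {"name": "step_arm", "arguments": {"steps": [{"fingers": 1, "travel": [0, -0.218, 0.039], "rot": [0.353, 0, 0]}, {"fingers": 1, "travel": [0, -0.218, 0.039], "rot": [0.353, 0, 0]}, {"fingers": 1, "travel": [0, -0.218, 0.039], "rot": [0.353, 0, 0]}, {"fingers": 1, "travel": [0, -0.218, 0.039], "rot": [0.353, 0, 0]}, {"fingers": 1, "travel": [0, -0.218, 0.039], "rot": [0.353, 0, 0]}]}}

```text
time_s: 2.05
ee_pos: [0.4464, 0.167, 0.4603]
orientation: [0.191, 0.68, -0.191, 0.681]
force: [-0.4, 1.4, -0.1]
gripper_width: 1.001
```

>>> {"name": "step_arm", "arguments": {"steps": [{"fingers": 1, "travel": [0, -0.165, 0.148], "rot": [0.353, 0, 0]}, {"fingers": 1, "travel": [0, -0.165, 0.148], "rot": [0.353, 0, 0]}, {"fingers": 1, "travel": [0, -0.165, 0.148], "rot": [0.353, 0, 0]}, {"fingers": 1, "travel": [0, -0.165, 0.148], "rot": [0.353, 0, 0]}, {"fingers": 1, "travel": [0, -0.165, 0.148], "rot": [0.353, 0, 0]}]}}

```text
time_s: 2.47
ee_pos: [0.4719, 0.0365, 0.4602]
orientation: [0.37, 0.602, -0.371, 0.603]
force: [0.5, 1.5, 1.1]
gripper_width: 1.002
```

>>> {"name": "step_arm", "arguments": {"steps": [{"fingers": 1, "travel": [0, -0.062, 0.212], "rot": [0.353, 0, 0]}, {"fingers": 1, "travel": [0, -0.062, 0.212], "rot": [0.353, 0, 0]}, {"fingers": 1, "travel": [0, -0.062, 0.212], "rot": [0.353, 0, 0]}, {"fingers": 1, "travel": [0, -0.062, 0.212], "rot": [0.353, 0, 0]}, {"fingers": 1, "travel": [0, -0.062, 0.212], "rot": [0.353, 0, 0]}]}}

```text
time_s: 2.88
ee_pos: [0.4973, -0.0935, 0.4599]
orientation: [-0.521, -0.478, 0.521, -0.478]
force: [0.0, 0.9, -0.2]
gripper_width: 0.997
```

>>> {"name": "step_arm", "arguments": {"steps": [{"fingers": 1, "travel": [0.05, 0, 0], "rot": [0, 0, 0]}, {"fingers": 1, "travel": [0.1, 0, 0], "rot": [0, 0, 0]}, {"fingers": 1, "travel": [0.1, 0, 0], "rot": [0, 0, 0]}, {"fingers": 1, "travel": [0.1, 0, 0], "rot": [0, 0, 0]}]}}

```text
time_s: 3.22
ee_pos: [0.4975, -0.0906, 0.4001]
orientation: [-0.518, -0.481, 0.519, -0.481]
force: [0.4, -0.2, 0.8]
gripper_width: 1.001
```

Run:
```python
from h import *
state()
plan([(.496,-.097,.318,-95)])
```

```text
t 3.22 tcp [ 0.4975 -0.0906  0.4001] F [ 0.4 -0.2  0.8] T [-0.03  0.02 -0.02] w 1.001 j [-0.25  0.71  0.7   1.75 -0.57  0.9  -0.94]
axes cols
 [[-0.002  0.997 -0.074]
 [-0.    -0.074 -0.997]
 [-1.    -0.002  0.   ]]
now [ 0.4975 -0.0906  0.4001] -94.27 tilt [-0.0016 -0.     -1.    ]
travel [0.1368, -0.0016, 0.0108] rot x 0.0081
```

>>> {"name": "step_arm", "arguments": {"steps": [{"fingers": 1, "travel": [0.034, 0, 0.011], "rot": [0.008, 0, 0]}, {"fingers": 1, "travel": [0.07, 0, 0.011], "rot": [0.008, 0, 0]}, {"fingers": 1, "travel": [0.105, -0.0016, 0.011], "rot": [0.008, 0, 0]}, {"fingers": 1, "travel": [0.137, -0.0016, 0.011], "rot": [0.008, 0, 0]}, {"fingers": 1, "travel": [0.137, -0.0016, 0.011], "rot": [0.008, 0, 0]}]}}

```text
time_s: 3.63
ee_pos: [0.4961, -0.0969, 0.3169]
orientation: [-0.521, -0.478, 0.521, -0.477]
force: [-1.0, 0.5, 0.3]
gripper_width: 1.001
```

Run:
```python
from h import *
state(); a=grab('scene'); b=grab('top')
im=np.hstack([cv2.resize(a['pixels'][120:300,240:440],(400,360)),cv2.resize(b['pixels'][190:370,280:480],(400,360))])
cv2.imwrite('pics/over.png',im[...,::-1])
```

```text
t 3.63 tcp [ 0.4961 -0.0969  0.3169] F [-1.   0.5  0.3] T [-0.05  0.02 -0.05] w 1.001 j [-0.18  0.82  0.59  1.85 -0.69  0.69 -0.83]
axes cols
 [[-0.001  0.996 -0.086]
 [ 0.001 -0.086 -0.996]
 [-1.    -0.001 -0.001]]
```

View pics/over.png

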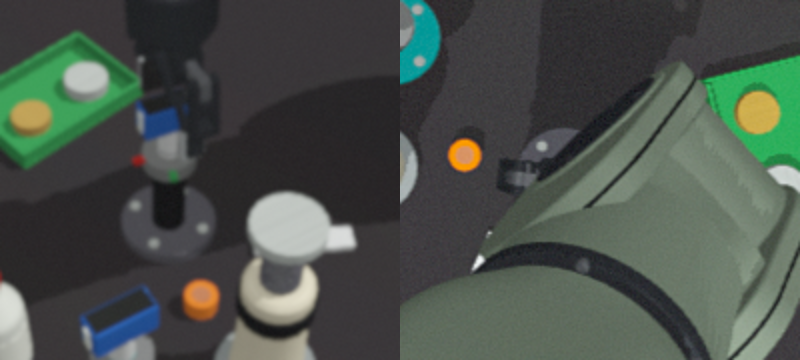

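The fingers straddle the blue head of the dark-footed rest (left half, about 170,105). Closing.

>>> {"name": "step_arm", "arguments": {"steps": [{"fingers": 0.2, "travel": [0, 0, 0], "rot": [0, 0, 0]}, {"fingers": 0, "travel": [0, 0, 0], "rot": [0, 0, 0]}, {"fingers": 0, "travel": [0, 0, 0], "rot": [0, 0, 0]}, {"fingers": 0, "travel": [0, 0, 0], "rot": [0, 0, 0]}, {"fingers": 0, "travel": [0, 0, 0], "rot": [0, 0, 0]}], "force": 40}}

```text
time_s: 4.15
ee_pos: [0.496, -0.0973, 0.3181]
orientation: [-0.521, -0.477, 0.521, -0.478]
force: [-1.6, -15.4, 1.5]
gripper_width: 0.302
```

>>> {"name": "step_arm", "arguments": {"steps": [{"fingers": 0, "travel": [0, 0, 0], "rot": [0, 0, 0]}, {"fingers": 0, "travel": [0, 0, 0], "rot": [0, 0, 0]}, {"fingers": 0, "travel": [0, 0, 0], "rot": [0, 0, 0]}, {"fingers": 0, "travel": [0, 0, 0], "rot": [0, 0, 0]}, {"fingers": 0, "travel": [0, 0, 0], "rot": [0, 0, 0]}]}}

```text
time_s: 4.57
ee_pos: [0.4959, -0.0983, 0.3181]
orientation: [-0.521, -0.477, 0.522, -0.478]
force: [-2.2, -11.3, 1.3]
gripper_width: 0.28
```

Run:
```python
from h import *
state()
```

```text
t 4.57 tcp [ 0.4959 -0.0983  0.3181] F [ -2.2 -11.3   1.3] T [-2.01  0.33  0.07] w 0.28 j [-0.18  0.82  0.59  1.85 -0.69  0.69 -0.83]
axes cols
 [[ 0.001  0.996 -0.088]
 [-0.003 -0.088 -0.996]
 [-1.     0.001  0.003]]
```

>>> {"name": "step_arm", "arguments": {"steps": [{"fingers": 0, "travel": [0, 0, 0.003], "rot": [0, 0, 0]}, {"fingers": 0, "travel": [0, 0, 0.003], "rot": [-0.05, 0, 0]}, {"fingers": 0, "travel": [0, 0, 0.003], "rot": [-0.1, 0, 0]}, {"fingers": 0, "travel": [0, 0, 0.003], "rot": [-0.15, 0, 0]}, {"fingers": 0, "travel": [0, 0, 0.003], "rot": [-0.2, 0, 0]}]}}

```text
time_s: 4.98
ee_pos: [0.4957, -0.0993, 0.3179]
orientation: [0.439, 0.554, -0.439, 0.554]
force: [-1.3, -3.8, -0.5]
gripper_width: 0.275
```

Run:
```python
from h import *
state()
```

```text
t 4.98 tcp [ 0.4957 -0.0993  0.3179] F [-1.3 -3.8 -0.5] T [-0.35  0.3  -0.09] w 0.275 j [-0.13  0.8   0.5   1.85 -0.6   0.65 -0.61]
axes cols
 [[ 0.     0.974  0.229]
 [-0.001  0.229 -0.974]
 [-1.    -0.     0.001]]
```

>>> {"name": "step_arm", "arguments": {"steps": [{"fingers": 0, "travel": [0, 0, 0], "rot": [-0.06, 0, 0]}, {"fingers": 0, "travel": [0, 0, 0], "rot": [-0.12, 0, 0]}, {"fingers": 0, "travel": [0, 0, 0], "rot": [-0.18, 0, 0]}, {"fingers": 0, "travel": [0, 0, 0], "rot": [-0.24, 0, 0]}, {"fingers": 0, "travel": [0, 0, 0], "rot": [-0.31, 0, 0]}]}}

```text
time_s: 5.4
ee_pos: [0.4956, -0.0991, 0.3179]
orientation: [0.292, 0.644, -0.293, 0.644]
force: [-2.7, -2.2, 0.9]
gripper_width: 0.276
```

>>> {"name": "step_arm", "arguments": {"steps": [{"fingers": 0, "travel": [0, 0, 0], "rot": [-0.07, 0, 0]}, {"fingers": 0, "travel": [0, 0, 0], "rot": [-0.14, 0, 0]}, {"fingers": 0, "travel": [0, 0, 0], "rot": [-0.21, 0, 0]}, {"fingers": 0, "travel": [0, 0, 0], "rot": [-0.27, 0, 0]}, {"fingers": 0, "travel": [0, 0, 0], "rot": [-0.316, 0, 0]}]}}

```text
time_s: 5.82
ee_pos: [0.4953, -0.0991, 0.3178]
orientation: [0.125, 0.697, -0.125, 0.695]
force: [-3.7, -1.5, 2.3]
gripper_width: 0.273
```

Run:
```python
from h import *
state(); plan([])
p=grab('scene');save(p,'unl.png',(270,130,110,110),5)
```

```text
t 5.82 tcp [ 0.4953 -0.0991  0.3178] F [-3.7 -1.5  2.3] T [-0.14  1.49 -0.03] w 0.273 j [ 0.01  0.75  0.22  1.85 -0.27  0.57  0.05]
axes cols
 [[-0.002  0.348  0.937]
 [-0.     0.937 -0.348]
 [-1.    -0.001 -0.001]]
now [ 0.4953 -0.0991  0.3178] -20.37 tilt [-1.7e-03 -2.0e-04 -1.0e+00]
```

View pics/unl.png

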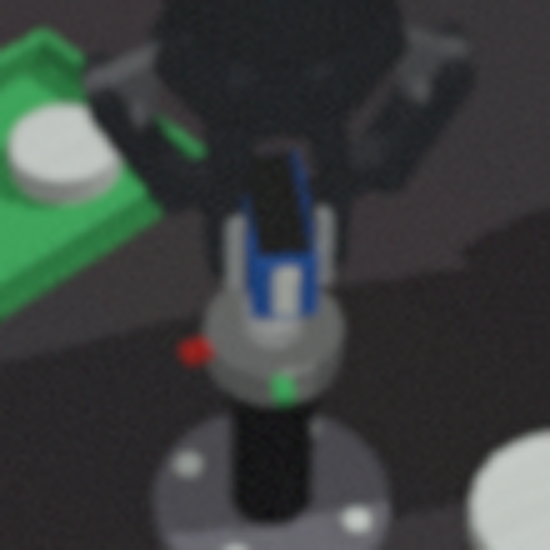

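The stripe now faces the green tab (290,385), so the rest is unlocked. Raising it 44 mm.

>>> {"name": "step_arm", "arguments": {"steps": [{"fingers": 0, "travel": [-0.016, 0, 0], "rot": [0, 0, 0]}, {"fingers": 0, "travel": [-0.034, 0, 0], "rot": [0, 0, 0]}, {"fingers": 0, "travel": [-0.052, 0, 0], "rot": [0, 0, 0]}, {"fingers": 0, "travel": [-0.067, 0, 0], "rot": [0, 0, 0]}, {"fingers": 0, "travel": [-0.0735, 0, 0], "rot": [0, 0, 0]}]}}

```text
time_s: 6.28
ee_pos: [0.4954, -0.099, 0.3626]
orientation: [0.127, 0.696, -0.127, 0.695]
force: [-4.3, -2.9, -5.5]
gripper_width: 0.273
```

>>> {"name": "step_arm", "arguments": {"steps": [{"fingers": 0, "travel": [0, 0, 0], "rot": [0, 0, 0]}, {"fingers": 0, "travel": [0, 0, 0], "rot": [0, 0, 0]}, {"fingers": 0, "travel": [0, 0, 0], "rot": [0, 0, 0]}]}}

```text
time_s: 6.53
ee_pos: [0.4955, -0.099, 0.362]
orientation: [0.127, 0.696, -0.127, 0.695]
force: [-5.5, -3.2, 2.3]
gripper_width: 0.277
```

Run:
```python
from h import *
state()
for n in('scene','top','scene'):
    p=grab(n); w=cloud(p); rgb=p['pixels'].astype(int)
    # dark top surface seen
    m=tops(w,(.4957,-.099),.035,.20,.235); P=w[m]
    if len(P): print(n,len(P),np.round(np.percentile(P[:,2],[50,80,90,95,98]),4))
    k=m&(rgb[...,2]<rgb[...,0]+25)&(rgb.max(-1)<70); P=w[k]
    if len(P): h=np.histogram(P[:,2],np.arange(.2,.236,.002)); print(h[0])
    A=w[tops(w,(.4995,.096),.027,.21,.24)]; print('anvil',np.round(np.median(A[:,2]),4))
```

```text
t 6.53 tcp [ 0.4955 -0.099   0.362 ] F [-5.5 -3.2  2.3] T [-0.43  1.75 -0.  ] w 0.277 j [-0.01  0.68  0.26  1.8  -0.25  0.69  0.03]
axes cols
 [[-0.001  0.354  0.935]
 [-0.     0.935 -0.354]
 [-1.    -0.001 -0.001]]
scene 670 [0.2211 0.2231 0.227  0.2319 0.234 ]
[  7   2   4   7   6   4   5   6   4  16  81 100   7   7   8   8  19]
anvil 0.2228
top 28 [0.2136 0.217  0.2184 0.2195 0.2195]
anvil 0.2217
scene 668 [0.2211 0.223  0.2268 0.2313 0.2335]
[  3   5   5   8   3   3   4   9   3   7  86 107   6   5   8  12  14]
anvil 0.2229
```

The head top reads about 0.222 and the anvil 0.2225, both in the scene view, so they are level. Twisting back to red.

>>> {"name": "step_arm", "arguments": {"steps": [{"fingers": 0, "travel": [0, 0, 0], "rot": [0.05, 0, 0]}, {"fingers": 0, "travel": [0, 0, 0], "rot": [0.11, 0, 0]}, {"fingers": 0, "travel": [0, 0, 0], "rot": [0.17, 0, 0]}, {"fingers": 0, "travel": [0, 0, 0], "rot": [0.23, 0, 0]}, {"fingers": 0, "travel": [0, 0, 0], "rot": [0.29, 0, 0]}]}}

```text
time_s: 7.1
ee_pos: [0.4957, -0.099, 0.3619]
orientation: [0.282, 0.648, -0.283, 0.648]
force: [-2.9, -3.0, -2.1]
gripper_width: 0.272
```

>>> {"name": "step_arm", "arguments": {"steps": [{"fingers": 0, "travel": [0, 0, 0], "rot": [0.06, 0, 0]}, {"fingers": 0, "travel": [0, 0, 0], "rot": [0.12, 0, 0]}, {"fingers": 0, "travel": [0, 0, 0], "rot": [0.18, 0, 0]}, {"fingers": 0, "travel": [0, 0, 0], "rot": [0.24, 0, 0]}, {"fingers": 0, "travel": [0, 0, 0], "rot": [0.3, 0, 0]}]}}

```text
time_s: 7.52
ee_pos: [0.4958, -0.0992, 0.3619]
orientation: [0.426, 0.564, -0.426, 0.565]
force: [-2.1, -5.9, -4.7]
gripper_width: 0.274
```

>>> {"name": "step_arm", "arguments": {"steps": [{"fingers": 0, "travel": [0, 0, 0], "rot": [0.06, 0, 0]}, {"fingers": 0, "travel": [0, 0, 0], "rot": [0.12, 0, 0]}, {"fingers": 0, "travel": [0, 0, 0], "rot": [0.18, 0, 0]}, {"fingers": 0, "travel": [0, 0, 0], "rot": [0.22, 0, 0]}, {"fingers": 0, "travel": [0, 0, 0], "rot": [0.242, 0, 0]}]}}

```text
time_s: 7.93
ee_pos: [0.4959, -0.0993, 0.3619]
orientation: [-0.524, -0.473, 0.525, -0.475]
force: [-2.1, -7.0, -3.6]
gripper_width: 0.277
```

>>> {"name": "step_arm", "arguments": {"steps": [{"fingers": 0, "travel": [0, 0, 0], "rot": [0, 0, 0]}, {"fingers": 0, "travel": [0, 0, 0], "rot": [0, 0, 0]}, {"fingers": 0, "travel": [0, 0, 0], "rot": [0, 0, 0]}]}}

```text
time_s: 8.18
ee_pos: [0.4959, -0.0993, 0.3619]
orientation: [-0.524, -0.474, 0.524, -0.476]
force: [-1.9, -7.1, -4.1]
gripper_width: 0.272
```

Run:
```python
from h import *
state(); plan([])
```

```text
t 8.18 tcp [ 0.4959 -0.0993  0.3619] F [-1.9 -7.1 -4.1] T [-1.35  0.44 -0.01] w 0.272 j [-0.21  0.76  0.65  1.8  -0.62  0.79 -0.9 ]
axes cols
 [[ 0.001  0.995 -0.098]
 [-0.002 -0.098 -0.995]
 [-1.     0.001  0.002]]
now [ 0.4959 -0.0993  0.3619] -95.6 tilt [ 7.0e-04 -1.7e-03 -1.0e+00]
```

>>> {"name": "step_arm", "arguments": {"steps": [{"fingers": 0, "travel": [0, 0, 0], "rot": [0.015, 0, 0]}, {"fingers": 0, "travel": [0, 0, 0], "rot": [0.03, 0, 0]}, {"fingers": 0, "travel": [0, 0, 0], "rot": [0.03, 0, 0]}]}}

```text
time_s: 8.43
ee_pos: [0.4961, -0.0992, 0.362]
orientation: [-0.534, -0.462, 0.535, -0.464]
force: [-2.1, -7.9, -3.9]
gripper_width: 0.276
```

Run:
```python
from h import *
state(); plan([])
p=grab('scene');save(p,'lck.png',(270,130,110,110),5)
```

```text
t 8.43 tcp [ 0.4961 -0.0992  0.362 ] F [-2.1 -7.9 -3.9] T [-1.57  0.22  1.81] w 0.276 j [-0.21  0.76  0.67  1.8  -0.63  0.8  -0.94]
axes cols
 [[ 0.001  0.99  -0.143]
 [-0.002 -0.143 -0.99 ]
 [-1.     0.001  0.002]]
now [ 0.4961 -0.0992  0.362 ] -98.25 tilt [ 8.0e-04 -2.2e-03 -1.0e+00]
```

View pics/lck.png

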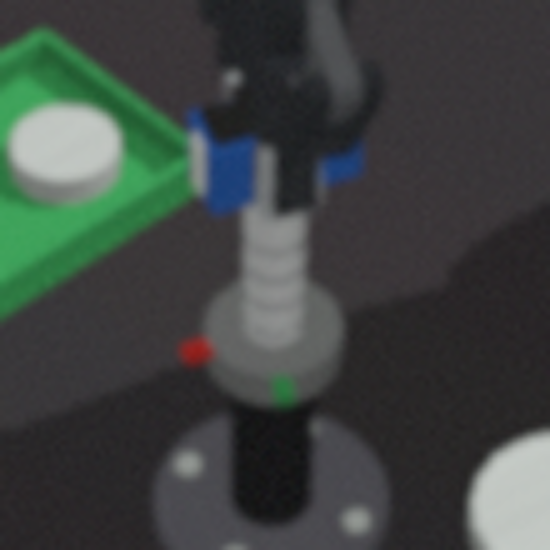

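Torque is 1.8 N m against the hard stop, and the stripe is at the red side (200,165), so the rest is locked. Releasing and retreating up.

>>> {"name": "step_arm", "arguments": {"steps": [{"fingers": 0, "travel": [0, 0, 0], "rot": [-0.02, 0, 0]}, {"fingers": 0.5, "travel": [0, 0, 0], "rot": [-0.02, 0, 0]}, {"fingers": 1, "travel": [0, 0, 0], "rot": [-0.02, 0, 0]}, {"fingers": 1, "travel": [0, 0, 0], "rot": [-0.02, 0, 0]}, {"fingers": 1, "travel": [0, 0, 0], "rot": [-0.02, 0, 0]}]}}

```text
time_s: 8.9
ee_pos: [0.496, -0.0986, 0.3619]
orientation: [0.527, 0.471, -0.527, 0.471]
force: [0.5, 0.4, 0.5]
gripper_width: 0.833
```

>>> {"name": "step_arm", "arguments": {"steps": [{"fingers": 1, "travel": [0, 0, 0], "rot": [0, 0, 0]}, {"fingers": 1, "travel": [-0.02, 0, 0], "rot": [0, 0, 0]}, {"fingers": 1, "travel": [-0.06, 0, 0], "rot": [0, 0, 0]}, {"fingers": 1, "travel": [-0.11, 0, 0], "rot": [0, 0, 0]}, {"fingers": 1, "travel": [-0.16, 0, 0], "rot": [0, 0, 0]}]}}

```text
time_s: 9.32
ee_pos: [0.4956, -0.0988, 0.459]
orientation: [-0.527, -0.471, 0.528, -0.471]
force: [0.7, -0.4, -0.0]
gripper_width: 1.0
```

Run:
```python
from h import *
state(); plan([(.495,.1,.46,-88),(.495,.25,.36,-78),(.494,.316,.24,-78)])
p=grab('scene'); w=cloud(p)
P=w[tops(w,(.496,-.098),.04,.2,.235)]; A=w[tops(w,(.4995,.096),.027,.21,.24)]
print(len(P),np.round(np.percentile(P[:,2],[20,50,80]),4),np.round(P[P[:,2]>.219].mean(0),4),rect(P[P[:,2]>.217]),'anvil',np.median(A[:,2]))
# bar
m=(w[...,1]>.25)&(w[...,1]<.38)&(w[...,0]>.3)&(w[...,0]<.68)&(w[...,2]>.014)&(w[...,2]<.03)&(p['pixels'].min(-1)>90)
print(m.sum(),rect(w[m]),np.median(w[m][:,2]))
```

```text
t 9.32 tcp [ 0.4956 -0.0988  0.459 ] F [ 0.7 -0.4 -0. ] T [-0.02  0.01 -0.  ] w 1.0 j [-0.27  0.64  0.77  1.65 -0.5   1.05 -1.03]
axes cols
 [[-0.001  0.994 -0.112]
 [-0.    -0.112 -0.994]
 [-1.    -0.001  0.   ]]
now [ 0.4956 -0.0988  0.459 ] -96.45 tilt [-9.e-04 -4.e-04 -1.e+00]
travel [-0.0017, -0.0383, -0.3291] rot x -0.0939
travel [0.1667, 0.0087, -0.2498] rot x -0.1111
travel [0.2, 0.0212, -0.1079] rot x -0.0
624 [0.2084 0.2199 0.2222] [ 0.4958 -0.0967  0.2218] (array([495.2, -97.7]), array([26.5, 56. ]), 82.4) anvil 0.22278780816608879
2644 (array([486.9, 317. ]), array([324.7,  20.3]), 14.8) 0.021116260617678746
```

>>> {"name": "step_arm", "arguments": {"steps": [{"fingers": 1, "travel": [-0.002, -0.038, -0.329], "rot": [-0.094, 0, 0]}, {"fingers": 1, "travel": [-0.002, -0.038, -0.329], "rot": [-0.094, 0, 0]}, {"fingers": 1, "travel": [-0.002, -0.038, -0.329], "rot": [-0.094, 0, 0]}, {"fingers": 1, "travel": [-0.002, -0.038, -0.329], "rot": [-0.094, 0, 0]}, {"fingers": 1, "travel": [-0.002, -0.038, -0.329], "rot": [-0.094, 0, 0]}]}}

```text
time_s: 9.78
ee_pos: [0.4948, 0.1032, 0.4589]
orientation: [0.491, 0.51, -0.49, 0.509]
force: [0.6, 0.6, 0.7]
gripper_width: 1.002
```

>>> {"name": "step_arm", "arguments": {"steps": [{"fingers": 1, "travel": [0, 0.01, -0.27], "rot": [-0.144, 0, 0]}, {"fingers": 1, "travel": [0, 0.01, -0.27], "rot": [-0.144, 0, 0]}, {"fingers": 1, "travel": [0, 0.01, -0.27], "rot": [-0.144, 0, 0]}, {"fingers": 1, "travel": [0.09, 0.01, -0.3], "rot": [-0.144, 0, 0]}, {"fingers": 1, "travel": [0.13, 0.01, -0.3], "rot": [-0.144, 0, 0]}]}}

```text
time_s: 10.2
ee_pos: [0.4944, 0.2774, 0.3932]
orientation: [0.431, 0.561, -0.428, 0.562]
force: [1.2, 0.1, -0.8]
gripper_width: 0.999
```

Run:
```python
from h import *
state(); plan([(.495,.317,.24,-75.2),(.495,.317,.178,-75.2)])
p=grab('top'); w=cloud(p)
P=w[tops(w,(.496,-.098),.04,.2,.235)]; A=w[tops(w,(.4995,.096),.027,.21,.24)]
if len(P) and len(A): print(len(P),np.round(np.percentile(P[:,2],[20,50,80]),4),rect(P[P[:,2]>.217]),'anvil',np.median(A[:,2]),A.mean(0))
save(p,'t2.png')
```

```text
t 10.2 tcp [0.4944 0.2774 0.3932] F [ 1.2  0.1 -0.8] T [ 0.06 -0.07 -0.03] w 0.999 j [-0.88  0.8   0.67  1.55 -0.56  0.99 -1.36]
axes cols
 [[ 0.003  0.965  0.262]
 [ 0.003  0.262 -0.965]
 [-1.     0.004 -0.002]]
now [0.4944 0.2774 0.3932] -74.8 tilt [ 0.0031  0.003  -1.    ]
travel [0.2553, 0.0183, -0.0635] rot x 0.0044
travel [0.1033, 0.0, 0.0] rot x -0.0
617 [0.2192 0.2209 0.222 ] (array([495.8, -98.5]), array([24.3, 57.1]), 84.6) anvil 0.22168647677505673 [0.49943645 0.09608315 0.22171662]
```

>>> {"name": "step_arm", "arguments": {"steps": [{"fingers": 1, "travel": [0.06, 0.018, -0.064], "rot": [0.004, 0, 0]}, {"fingers": 1, "travel": [0.12, 0.018, -0.064], "rot": [0.004, 0, 0]}, {"fingers": 1, "travel": [0.18, 0.018, -0.064], "rot": [0.004, 0, 0]}, {"fingers": 1, "travel": [0.24, 0.018, -0.064], "rot": [0.004, 0, 0]}, {"fingers": 1, "travel": [0.255, 0.018, -0.064], "rot": [0.004, 0, 0]}]}}

```text
time_s: 10.67
ee_pos: [0.4942, 0.3133, 0.2352]
orientation: [0.43, 0.56, -0.434, 0.559]
force: [0.4, -1.3, 0.4]
gripper_width: 1.0
```

Run:
```python
from h import *
plan([(.495,.317,.178,-75.2)])
p=grab('scene');save(p,'bar1.png',(330,250,310,230),2)
p=grab('top'); w=cloud(p)
m=(w[...,1]>.25)&(w[...,1]<.38)&(w[...,0]>.3)&(w[...,0]<.68)&(w[...,2]>.012)&(w[...,2]<.03)&(p['pixels'].min(-1)>90)
print(m.sum(),rect(w[m]))
```

```text
now [0.4942 0.3133 0.2352] -75.37 tilt [-0.0053 -0.0033 -1.    ]
travel [0.0953, 0.0028, -0.0057] rot x -0.0019
1742 (array([495.3, 319. ]), array([339.4,  21.6]), 14.9)
```

View pics/bar1.png

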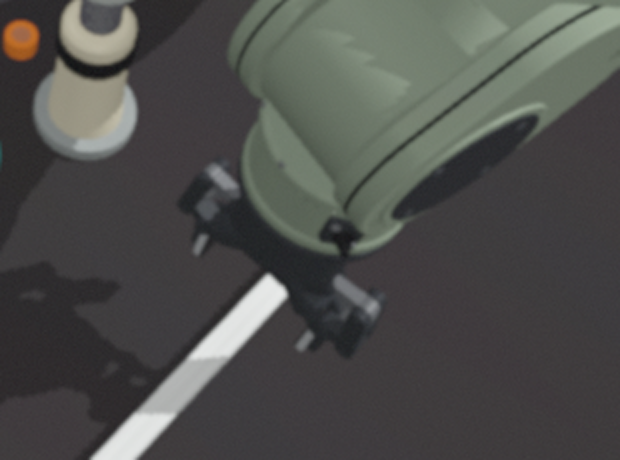

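The jaws straddle the bar, whose centre is at (0.495,0.319). Going down and gripping it.

>>> {"name": "step_arm", "arguments": {"steps": [{"fingers": 1, "travel": [0.03, 0.004, -0.009], "rot": [0, 0, 0]}, {"fingers": 1, "travel": [0.065, 0.004, -0.009], "rot": [0, 0, 0]}, {"fingers": 1, "travel": [0.09, 0.004, -0.009], "rot": [0, 0, 0]}, {"fingers": 1, "travel": [0.095, 0.004, -0.009], "rot": [0, 0, 0]}, {"fingers": 1, "travel": [0.095, 0.004, -0.009], "rot": [0, 0, 0]}]}}

```text
time_s: 11.18
ee_pos: [0.4968, 0.3195, 0.1843]
orientation: [0.433, 0.559, -0.432, 0.56]
force: [-0.0, -1.1, 0.3]
gripper_width: 0.996
```

>>> {"name": "step_arm", "arguments": {"steps": [{"fingers": 0.2, "travel": [0, 0, 0], "rot": [0, 0, 0]}, {"fingers": 0, "travel": [0, 0, 0], "rot": [0, 0, 0]}, {"fingers": 0, "travel": [0, 0, 0], "rot": [0, 0, 0]}, {"fingers": 0, "travel": [0, 0, 0], "rot": [0, 0, 0]}, {"fingers": 0, "travel": [0, 0, 0], "rot": [0, 0, 0]}], "force": 60}}

```text
time_s: 11.6
ee_pos: [0.4963, 0.3196, 0.1833]
orientation: [0.432, 0.56, -0.432, 0.56]
force: [-0.5, -0.9, -0.5]
gripper_width: 0.3
```

>>> {"name": "step_arm", "arguments": {"steps": [{"fingers": 0, "travel": [0, 0, 0], "rot": [0, 0, 0]}, {"fingers": 0, "travel": [0, 0, 0], "rot": [0, 0, 0]}, {"fingers": 0, "travel": [0, 0, 0], "rot": [0, 0, 0]}, {"fingers": 0, "travel": [0, 0, 0], "rot": [0, 0, 0]}]}}

```text
time_s: 11.93
ee_pos: [0.4964, 0.3194, 0.1834]
orientation: [0.432, 0.56, -0.432, 0.56]
force: [-2.7, -0.9, 9.7]
gripper_width: 0.212
```

Run:
```python
from h import *
state(); plan([(.495,.319,.36,-75.2),(.50,.319,.43,-62),(.50,.0,.43,1.1)])
```

```text
t 11.93 tcp [0.4964 0.3194 0.1834] F [-2.7 -0.9  9.7] T [-0.33  0.41  0.09] w 0.212 j [-0.85  1.11  0.47  1.61 -0.77  0.62 -1.27]
axes cols
 [[ 0.     0.968  0.253]
 [ 0.     0.253 -0.968]
 [-1.     0.     0.   ]]
now [0.4964 0.3194 0.1834] -75.35 tilt [ 4.e-04  1.e-04 -1.e+00]
travel [-0.2943, -0.0025, 0.0001] rot x -0.0017
travel [-0.1167, 0.0081, 0.0021] rot x -0.1467
travel [0.0, -0.1248, 0.2347] rot x -0.3506
travel [0.0, -0.2292, 0.1347] rot x -0.3506
```

The grip is shallow: TCP is 5 mm high and the width reads 18 mm. I'll re-grip 6 mm deeper.

>>> {"name": "step_arm", "arguments": {"steps": [{"fingers": 0.6, "travel": [0, 0, 0], "rot": [0, 0, 0]}, {"fingers": 0.6, "travel": [0, 0, 0], "rot": [0, 0, 0]}, {"fingers": 0.6, "travel": [0, 0, 0], "rot": [0, 0, 0]}, {"fingers": 0.6, "travel": [0.006, 0, 0], "rot": [0, 0, 0]}, {"fingers": 0.6, "travel": [0.01, 0, 0], "rot": [0, 0, 0]}]}}

```text
time_s: 12.35
ee_pos: [0.4962, 0.3196, 0.1764]
orientation: [0.432, 0.56, -0.432, 0.56]
force: [0.0, -0.8, -0.3]
gripper_width: 0.6
```

>>> {"name": "step_arm", "arguments": {"steps": [{"fingers": 0.3, "travel": [0, 0, 0], "rot": [0, 0, 0]}, {"fingers": 0, "travel": [0, 0, 0], "rot": [0, 0, 0]}, {"fingers": 0, "travel": [0, 0, 0], "rot": [0, 0, 0]}, {"fingers": 0, "travel": [0, 0, 0], "rot": [0, 0, 0]}, {"fingers": 0, "travel": [0, 0, 0], "rot": [0, 0, 0]}]}}

```text
time_s: 12.77
ee_pos: [0.4963, 0.3195, 0.177]
orientation: [0.432, 0.56, -0.432, 0.56]
force: [-0.9, -1.1, 3.0]
gripper_width: 0.213
```

>>> {"name": "step_arm", "arguments": {"steps": [{"fingers": 0, "travel": [0, 0, 0], "rot": [0, 0, 0]}, {"fingers": 0, "travel": [0, 0, 0], "rot": [0, 0, 0]}, {"fingers": 0, "travel": [0, 0, 0], "rot": [0, 0, 0]}]}}

```text
time_s: 13.02
ee_pos: [0.4963, 0.3195, 0.177]
orientation: [0.432, 0.56, -0.432, 0.56]
force: [-2.2, -1.8, 5.2]
gripper_width: 0.22
```

>>> {"name": "step_arm", "arguments": {"steps": [{"fingers": 0, "travel": [-0.02, 0, 0], "rot": [0, 0, 0]}, {"fingers": 0, "travel": [-0.06, 0, 0], "rot": [0, 0, 0]}, {"fingers": 0, "travel": [-0.11, 0, 0], "rot": [0, 0, 0]}, {"fingers": 0, "travel": [-0.16, 0, 0], "rot": [0, 0, 0]}, {"fingers": 0, "travel": [-0.21, 0, 0], "rot": [0, 0, 0]}]}}

```text
time_s: 13.43
ee_pos: [0.496, 0.3194, 0.3047]
orientation: [0.432, 0.56, -0.433, 0.56]
force: [-0.1, 1.1, -4.3]
gripper_width: 0.219
```

>>> {"name": "step_arm", "arguments": {"steps": [{"fingers": 0, "travel": [-0.05, 0, 0], "rot": [0, 0, 0]}, {"fingers": 0, "travel": [-0.1, 0, 0], "rot": [0, 0, 0]}, {"fingers": 0, "travel": [-0.15, 0, 0], "rot": [0, 0, 0]}, {"fingers": 0, "travel": [-0.19, 0, 0], "rot": [0, 0, 0]}, {"fingers": 0, "travel": [-0.21, 0, 0], "rot": [0, 0, 0]}]}}

```text
time_s: 13.85
ee_pos: [0.4961, 0.3192, 0.4324]
orientation: [0.433, 0.559, -0.431, 0.56]
force: [-0.2, -0.6, -5.5]
gripper_width: 0.215
```

```bash
cat >> h.py <<'E'
def barfit(p,box,zr):
    w=cloud(p); (x0,x1),(y0,y1)=box
    m=(w[...,0]>x0)&(w[...,0]<x1)&(w[...,1]>y0)&(w[...,1]<y1)&(w[...,2]>zr[0])&(w[...,2]<zr[1])&(p['pixels'].min(-1)>85)&(np.ptp(p['pixels'].astype(int),axis=-1)<30)
    P=w[m]; print(len(P),'rect',rect(P)); c=P.mean(0); q=np.linalg.svd(P-c,full_matrices=False)[2][0]; print('mean',np.round(c,4),'dir',np.round(q,4))
    t=(P-c)@q; A=np.polyfit(t,P[:,2],1); print('slope',A[0],'z ends',np.polyval(A,[t.min(),t.max()]))
E
python3 - <<'E'
from h import *
s,_=state(); plan([(.50,.1,.46,-30),(.50,0,.46,1.1)])
p=grab('scene'); save(p,'lift.png',(200,150,440,330),1.6)
z=s['ee_pos'][2]-.165
for n in('scene','top'):
    barfit(grab(n),((.3,.7),(.24,.40)),(z-.02,z+.02))
E
```

```text
t 13.85 tcp [0.4961 0.3192 0.4324] F [-0.2 -0.6 -5.5] T [ 0.13 -0.04 -0.06] w 0.215 j [-0.94  0.8   0.71  1.4  -0.54  1.14 -1.48]
axes cols
 [[ 0.003  0.968  0.253]
 [ 0.001  0.253 -0.968]
 [-1.     0.003 -0.001]]
now [0.4961 0.3192 0.4324] -75.37 tilt [ 0.0025  0.0012 -1.    ]
travel [-0.023, -0.043, 0.1776] rot x -0.2521
travel [-0.023, -0.1082, 0.1472] rot x -0.2521
travel [0.0, -0.1443, 0.0833] rot x -0.3456
3606 rect (array([564. , 335.6]), array([199.6,  34.2]), 13.1)
mean [0.5748 0.3419 0.277 ] dir [ 0.9651  0.2617 -0.0038]
slope -0.0038453553367930023 z ends [0.27744225 0.27667369]
4468 rect (array([495.8, 318.3]), array([340.3,  26.6]), 14.7)
mean [0.4937 0.3173 0.2711] dir [-0.9673 -0.2537 -0.0027]
slope -0.0026778452668468873 z ends [0.27155914 0.27064787]
```

View pics/lift.png

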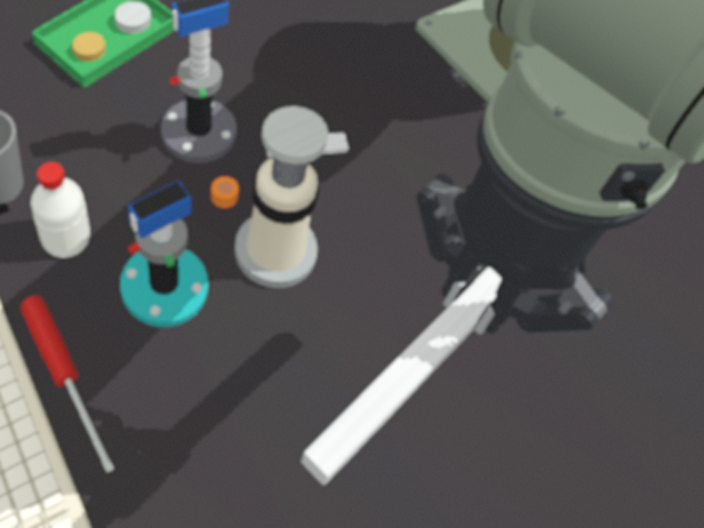

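The bar is held level in both views (slope under 0.3°) at its centre. Carrying it over.

>>> {"name": "step_arm", "arguments": {"steps": [{"fingers": 0, "travel": [-0.023, -0.01, 0.04], "rot": [-0.05, 0, 0]}, {"fingers": 0, "travel": [-0.023, -0.02, 0.08], "rot": [-0.1, 0, 0]}, {"fingers": 0, "travel": [-0.023, -0.03, 0.12], "rot": [-0.15, 0, 0]}, {"fingers": 0, "travel": [-0.023, -0.043, 0.15], "rot": [-0.2, 0, 0]}, {"fingers": 0, "travel": [-0.023, -0.043, 0.178], "rot": [-0.252, 0, 0]}]}}

```text
time_s: 14.42
ee_pos: [0.4974, 0.2084, 0.4416]
orientation: [0.312, 0.635, -0.313, 0.634]
force: [0.1, -0.2, -5.1]
gripper_width: 0.217
```

>>> {"name": "step_arm", "arguments": {"steps": [{"fingers": 0, "travel": [0, -0.02, 0.03], "rot": [-0.05, 0, 0]}, {"fingers": 0, "travel": [0, -0.045, 0.06], "rot": [-0.1, 0, 0]}, {"fingers": 0, "travel": [0, -0.065, 0.09], "rot": [-0.15, 0, 0]}, {"fingers": 0, "travel": [0, -0.085, 0.12], "rot": [-0.2, 0, 0]}, {"fingers": 0, "travel": [0, -0.108, 0.147], "rot": [-0.252, 0, 0]}]}}

```text
time_s: 14.83
ee_pos: [0.5001, 0.0993, 0.4415]
orientation: [0.181, 0.684, -0.182, 0.683]
force: [1.0, 0.4, -4.9]
gripper_width: 0.218
```

Run:
```python
from h import *
state(); plan([(.4977,-.001,.45,-1.1)])
```

```text
t 14.83 tcp [0.5001 0.0993 0.4415] F [ 1.   0.4 -4.9] T [-0.04 -0.05  0.03] w 0.218 j [-0.51  0.6   0.45  1.67 -0.31  0.95 -0.46]
axes cols
 [[-0.002  0.496  0.868]
 [-0.001  0.868 -0.496]
 [-1.    -0.001 -0.001]]
now [0.5001 0.0993 0.4415] -29.77 tilt [-1.9e-03 -7.0e-04 -1.0e+00]
travel [-0.0142, -0.1471, 0.0795] rot x -0.3185
```

>>> {"name": "step_arm", "arguments": {"steps": [{"fingers": 0, "travel": [0, -0.03, 0.017], "rot": [-0.06, 0, 0]}, {"fingers": 0, "travel": [0, -0.06, 0.034], "rot": [-0.12, 0, 0]}, {"fingers": 0, "travel": [0, -0.09, 0.05], "rot": [-0.19, 0, 0]}, {"fingers": 0, "travel": [0, -0.12, 0.065], "rot": [-0.26, 0, 0]}, {"fingers": 0, "travel": [0, -0.147, 0.08], "rot": [-0.318, 0, 0]}]}}

```text
time_s: 15.25
ee_pos: [0.4972, -0.0011, 0.4416]
orientation: [0.006, 0.708, -0.006, 0.706]
force: [-0.8, 0.6, -5.5]
gripper_width: 0.216
```

>>> {"name": "step_arm", "arguments": {"steps": [{"fingers": 0, "travel": [0, 0, 0], "rot": [0, 0, 0]}, {"fingers": 0, "travel": [0, 0, 0], "rot": [0, 0, 0]}]}}

```text
time_s: 15.42
ee_pos: [0.4975, -0.0008, 0.4418]
orientation: [0.009, 0.708, -0.009, 0.706]
force: [0.0, 0.2, -5.4]
gripper_width: 0.221
```

Run:
```python
from h import *
s,_=state(); plan([(.4977,-.001,.405,-1.1)])
z=s['ee_pos'][2]-.157
for n in('scene','top'):
    p=grab(n); barfit(p,((.45,.55),(-.2,.2)),(z-.012,z+.012))
```

```text
t 15.42 tcp [ 0.4975 -0.0008  0.4418] F [ 0.   0.2 -5.4] T [0.1  0.01 0.03] w 0.221 j [-0.22  0.56  0.28  1.7  -0.19  0.9   0.11]
axes cols
 [[-0.002  0.026  1.   ]
 [ 0.     1.    -0.026]
 [-1.     0.    -0.002]]
now [ 0.4975 -0.0008  0.4418] -1.5 tilt [-1.8e-03  1.0e-04 -1.0e+00]
travel [0.0613, -0.0003, 0.0003] rot x -0.0044
2417 rect (array([496.6,  -0.7]), array([340.6,  35.4]), 88.9)
mean [0.5007 0.0441 0.2842] dir [ 0.0284  0.9996 -0.002 ]
slope -0.0019588594861750493 z ends [0.28463   0.2839626]
1058 rect (array([497.8,  -0. ]), array([339.7,  20.1]), 88.6)
mean [0.4991 0.045  0.2847] dir [-2.480e-02 -9.997e-01 -5.000e-04]
slope -0.0005251978200828975 z ends [0.28476976 0.28459133]
```

>>> {"name": "step_arm", "arguments": {"steps": [{"fingers": 0, "travel": [0.015, 0, 0], "rot": [-0.004, 0, 0]}, {"fingers": 0, "travel": [0.03, 0, 0], "rot": [-0.004, 0, 0]}, {"fingers": 0, "travel": [0.045, 0, 0], "rot": [-0.004, 0, 0]}, {"fingers": 0, "travel": [0.056, 0, 0], "rot": [-0.004, 0, 0]}, {"fingers": 0, "travel": [0.061, 0, 0], "rot": [-0.004, 0, 0]}]}}

```text
time_s: 15.93
ee_pos: [0.4977, 0.0007, 0.405]
orientation: [0.006, 0.708, -0.006, 0.707]
force: [-0.8, 0.2, -5.2]
gripper_width: 0.216
```

>>> {"name": "step_arm", "arguments": {"steps": [{"fingers": 0, "travel": [0.001, 0, 0], "rot": [0, 0, 0]}, {"fingers": 0, "travel": [0.003, 0, 0], "rot": [0, 0, 0]}, {"fingers": 0, "travel": [0.005, 0, 0], "rot": [0, 0, 0]}, {"fingers": 0, "travel": [0.0065, 0, 0], "rot": [0, 0, 0]}, {"fingers": 0, "travel": [0.0065, 0, 0], "rot": [0, 0, 0]}]}}

```text
time_s: 16.35
ee_pos: [0.4978, -0.0001, 0.4022]
orientation: [0.006, 0.707, -0.006, 0.707]
force: [-0.7, -0.0, -4.4]
gripper_width: 0.219
```

>>> {"name": "step_arm", "arguments": {"steps": [{"fingers": 0, "travel": [0.001, 0, 0], "rot": [0, 0, 0]}, {"fingers": 0, "travel": [0.002, 0, 0], "rot": [0, 0, 0]}, {"fingers": 0, "travel": [0.003, 0, 0], "rot": [0, 0, 0]}, {"fingers": 0, "travel": [0.003, 0, 0], "rot": [0, 0, 0]}]}}

```text
time_s: 16.68
ee_pos: [0.4977, -0.0001, 0.4003]
orientation: [0.006, 0.707, -0.006, 0.707]
force: [0.1, 0.2, -4.9]
gripper_width: 0.214
```

Still hanging free, with the force at the bar's weight. Lowering in 0.6 mm steps.

>>> {"name": "step_arm", "arguments": {"steps": [{"fingers": 0, "travel": [0.001, 0, 0], "rot": [0, 0, 0]}, {"fingers": 0, "travel": [0.0015, 0, 0], "rot": [0, 0, 0]}, {"fingers": 0, "travel": [0.0015, 0, 0], "rot": [0, 0, 0]}]}}

```text
time_s: 16.93
ee_pos: [0.4978, -0.0001, 0.3994]
orientation: [0.006, 0.707, -0.006, 0.707]
force: [-0.5, 0.3, -4.8]
gripper_width: 0.221
```

>>> {"name": "step_arm", "arguments": {"steps": [{"fingers": 0, "travel": [0.001, 0, 0], "rot": [0, 0, 0]}, {"fingers": 0, "travel": [0.001, 0, 0], "rot": [0, 0, 0]}, {"fingers": 0, "travel": [0.001, 0, 0], "rot": [0, 0, 0]}]}}

```text
time_s: 17.18
ee_pos: [0.4978, -0.0001, 0.3988]
orientation: [0.006, 0.707, -0.006, 0.707]
force: [0.4, -1.0, -5.6]
gripper_width: 0.217
```

Run:
```python
from h import *
s,_=state()
p=grab('scene'); barfit(p,((.45,.55),(-.2,.2)),(.232,.252))
```

```text
t 17.18 tcp [ 4.978e-01 -1.000e-04  3.988e-01] F [ 0.4 -1.  -5.6] T [0.01 0.01 0.02] w 0.217 j [-0.21  0.62  0.26  1.77 -0.21  0.78  0.14]
axes cols
 [[-0.     0.018  1.   ]
 [-0.     1.    -0.018]
 [-1.    -0.    -0.   ]]
2173 rect (array([ 4.967e+02, -1.000e-01]), array([341.3,  36.8]), 86.6)
mean [0.5004 0.0403 0.2417] dir [ 1.760e-02  9.998e-01 -9.000e-04]
slope -0.0008832000703817734 z ends [0.24189914 0.24159782]
```

>>> {"name": "step_arm", "arguments": {"steps": [{"fingers": 0, "travel": [0.001, 0, 0], "rot": [0, 0, 0]}, {"fingers": 0, "travel": [0.001, 0, 0], "rot": [0, 0, 0]}, {"fingers": 0, "travel": [0.001, 0, 0], "rot": [0, 0, 0]}]}}

```text
time_s: 17.48
ee_pos: [0.4978, -0.0001, 0.3983]
orientation: [0.006, 0.707, -0.006, 0.707]
force: [-0.8, -0.8, -2.1]
gripper_width: 0.218
```

>>> {"name": "step_arm", "arguments": {"steps": [{"fingers": 0, "travel": [0.001, 0, 0], "rot": [0, 0, 0]}, {"fingers": 0, "travel": [0.001, 0, 0], "rot": [0, 0, 0]}, {"fingers": 0, "travel": [0.001, 0, 0], "rot": [0, 0, 0]}]}}

```text
time_s: 17.73
ee_pos: [0.4978, -0.0002, 0.3979]
orientation: [0.006, 0.707, -0.006, 0.707]
force: [-1.5, -0.8, 5.3]
gripper_width: 0.217
```

Run:
```python
from h import *
s,_=state()
```

```text
t 17.73 tcp [ 4.978e-01 -2.000e-04  3.979e-01] F [-1.5 -0.8  5.3] T [-0.04  0.33  0.05] w 0.217 j [-0.21  0.62  0.26  1.78 -0.21  0.77  0.14]
axes cols
 [[ 0.     0.018  1.   ]
 [-0.     1.    -0.018]
 [-1.    -0.     0.   ]]
```

Contact: force went from -5.5 to +5.3 N with no roll moment, so both ends bear. Releasing and retreating.

>>> {"name": "step_arm", "arguments": {"steps": [{"fingers": 0.3, "travel": [0, 0, 0], "rot": [0, 0, 0]}, {"fingers": 0.45, "travel": [0, 0, 0], "rot": [0, 0, 0]}, {"fingers": 0.6, "travel": [0, 0, 0], "rot": [0, 0, 0]}, {"fingers": 0.7, "travel": [0, 0, 0], "rot": [0, 0, 0]}, {"fingers": 0.7, "travel": [0, 0, 0], "rot": [0, 0, 0]}]}}

```text
time_s: 18.15
ee_pos: [0.4978, -0.0001, 0.3976]
orientation: [0.006, 0.707, -0.006, 0.707]
force: [0.6, -0.4, -0.3]
gripper_width: 0.7
```

>>> {"name": "step_arm", "arguments": {"steps": [{"fingers": 0.7, "travel": [-0.01, 0, 0], "rot": [0, 0, 0]}, {"fingers": 0.7, "travel": [-0.03, 0, 0], "rot": [0, 0, 0]}, {"fingers": 0.7, "travel": [-0.07, 0, 0], "rot": [0, 0, 0]}, {"fingers": 0.7, "travel": [-0.12, 0, 0], "rot": [0, 0, 0]}, {"fingers": 0.7, "travel": [-0.17, 0, 0], "rot": [0, 0, 0]}]}}

```text
time_s: 18.57
ee_pos: [0.4975, -0.0002, 0.5013]
orientation: [0.006, 0.707, -0.006, 0.707]
force: [-0.2, 0.4, 0.3]
gripper_width: 0.701
```

Run:
```python
from h import *
s,_=state()
p=grab('scene'); save(p,'end.png',(150,100,350,300),2)
barfit(p,((.45,.55),(-.2,.2)),(.232,.252)); w=cloud(p)
P=w[tops(w,(.496,-.098),.035,.2,.23)]; A=w[tops(w,(.4995,.096),.03,.21,.23)]
print(np.round(np.percentile(P[:,2],[50,80,90]),4),np.median(A[:,2]))
barfit(grab('top'),((.45,.55),(-.2,.2)),(.232,.252))
```

```text
t 18.57 tcp [ 4.975e-01 -2.000e-04  5.013e-01] F [-0.2  0.4  0.3] T [-0.01 -0.02  0.03] w 0.701 j [-0.24  0.5   0.31  1.59 -0.16  1.08  0.09]
axes cols
 [[-0.001  0.018  1.   ]
 [-0.     1.    -0.018]
 [-1.    -0.    -0.001]]
2577 rect (array([ 4.983e+02, -4.000e-01]), array([341.5,  21.8]), 89.1)
mean [0.5003 0.0283 0.2407] dir [0.0205 0.9997 0.0144]
slope 0.014443107548840215 z ends [0.2378651  0.24279637]
[0.2188 0.2213 0.2259] 0.22258721043420682
367 rect (array([500.7, 148.4]), array([40.1, 20. ]), 88.6)
mean [0.5011 0.149  0.243 ] dir [0.0207 0.9997 0.0112]
slope 0.011216110606226622 z ends [0.24276248 0.24321176]
```

View pics/end.png

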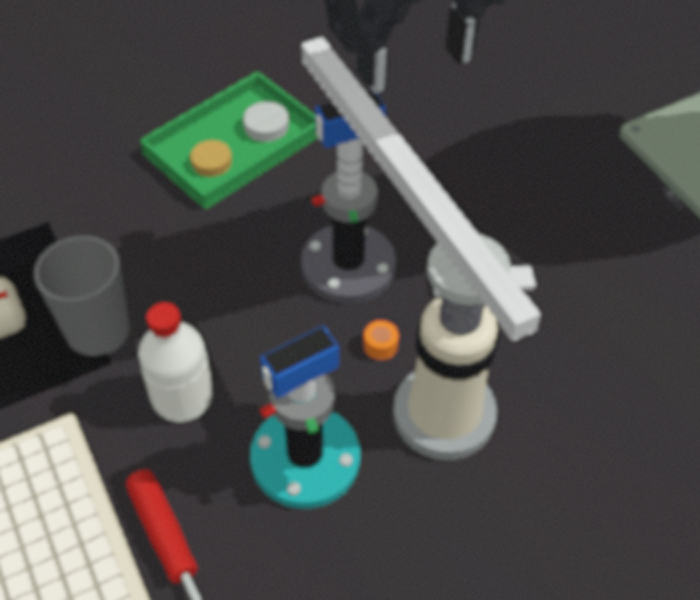

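The bar rests on both, but it slopes about 0.8° (rest end low). I'll move the arm clear and measure properly from above.

>>> {"name": "step_arm", "arguments": {"steps": [{"fingers": 1, "travel": [0, 0.06, 0], "rot": [0, 0, 0]}, {"fingers": 1, "travel": [0, 0.12, 0], "rot": [0, 0, 0]}, {"fingers": 1, "travel": [0, 0.18, 0], "rot": [0, 0, 0]}, {"fingers": 1, "travel": [0, 0.24, 0], "rot": [0, 0, 0]}, {"fingers": 1, "travel": [0, 0.3, 0], "rot": [0, 0, 0]}]}}

```text
time_s: 19.08
ee_pos: [0.5005, 0.1816, 0.4999]
orientation: [0.006, 0.707, -0.006, 0.707]
force: [1.3, -0.5, 0.3]
gripper_width: 1.0
```

>>> {"name": "step_arm", "arguments": {"steps": [{"fingers": 1, "travel": [0, 0.06, 0], "rot": [0, 0, 0]}, {"fingers": 1, "travel": [0, 0.12, 0], "rot": [0, 0, 0]}, {"fingers": 1, "travel": [0, 0.17, 0], "rot": [0, 0, 0]}, {"fingers": 1, "travel": [0, 0.17, 0], "rot": [0, 0, 0]}]}}

```text
time_s: 19.42
ee_pos: [0.5015, 0.2876, 0.4987]
orientation: [0.004, 0.708, -0.003, 0.706]
force: [-0.7, -1.0, -0.8]
gripper_width: 1.001
```

```bash
cat > m.py <<'E'
from h import *
s,_=state()
for n in('scene','top'):
    p=grab(n); w=cloud(p); print(n)
    m=(abs(w[...,0]-(.4977+.0*w[...,1]))<.008+.004)&(abs(w[...,1])<.16)&(w[...,2]>.234)&(w[...,2]<.25)
    P=w[m]; k,b=np.polyfit(P[:,1],P[:,2],1); print('bar slope',round(k,4),'z at rest',round(b-.098*k,4),'anvil',round(b+.096*k,4),len(P))
    for nm,c,r in(('head',(.4958,-.0985),.025),('anvil',(.4995,.096),.026)):
        h=(np.hypot(w[...,0]-c[0],w[...,1]-c[1])<r)&(abs(w[...,0]-.4977)>.013)&(w[...,2]>.2)&(w[...,2]<.23)
        if nm=='head': h&=abs(w[...,1]-c[1])<.009
        if h.any(): print(nm,h.sum(),np.round(np.percentile(w[h][:,2],[25,50,75]),4))
E
python3 m.py
```

```text
t 19.42 tcp [0.5015 0.2876 0.4987] F [-0.7 -1.  -0.8] T [0.02 0.02 0.01] w 1.001 j [-0.72  0.64  0.3   1.3  -0.2   1.22 -0.42]
axes cols
 [[-0.002  0.011  1.   ]
 [ 0.002  1.    -0.011]
 [-1.     0.002 -0.002]]
scene
bar slope 0.0184 z at rest 0.239 anvil 0.2426 2192
head 66 [0.2186 0.2192 0.2199]
anvil 215 [0.2222 0.2228 0.2235]
top
bar slope 0.0185 z at rest 0.2386 anvil 0.2422 2814
head 167 [0.218  0.2188 0.2197]
anvil 351 [0.2209 0.2217 0.2225]
```

Both views now put the rest about 3 mm below the anvil, and the bar slope agrees at 3.6 mm. That isn't level, so I'll mend it: take the bar off to its old place, then readjust the rest. First I'll check that it isn't creeping.

Run:
```python
from h import *
for i in range(12): p=grab('top')
exec(open('m.py').read()); 
w=cloud(p); m=tops(w,(.4958,-.0985),.034,.213,.23); print(rect(w[m]))
plan([(.4978,-.0005,.499,-1.1)])
```

```text
t 20.12 tcp [0.5027 0.2818 0.4997] F [-0.1  0.4 -0.3] T [-0.03  0.01 -0.02] w 1.002 j [-0.71  0.64  0.31  1.31 -0.19  1.22 -0.41]
axes cols
 [[-0.     0.018  1.   ]
 [-0.     1.    -0.018]
 [-1.    -0.    -0.   ]]
scene
bar slope 0.0189 z at rest 0.239 anvil 0.2427 2169
head 65 [0.2189 0.2197 0.2206]
anvil 210 [0.2222 0.2227 0.2234]
top
bar slope 0.0188 z at rest 0.2386 anvil 0.2422 2812
head 164 [0.2183 0.219  0.2197]
anvil 351 [0.2209 0.2217 0.2226]
(array([495.6, -98.9]), array([54.9, 52.7]), 35.1)
now [0.5028 0.2818 0.4996] -1.01 tilt [-0.e+00 -1.e-04 -1.e+00]
travel [0.0005, -0.2353, 0.0] rot x 0.0005
travel [0.0005, -0.2353, 0.0002] rot x 0.0005
```

Stable, so it isn't creeping. Fetching the bar.

>>> {"name": "step_arm", "arguments": {"steps": [{"fingers": 0.8, "travel": [0, -0.05, 0], "rot": [0, 0, 0]}, {"fingers": 0.8, "travel": [0, -0.11, 0], "rot": [0, 0, 0]}, {"fingers": 0.8, "travel": [0, -0.17, 0], "rot": [0, 0, 0]}, {"fingers": 0.8, "travel": [0, -0.225, 0], "rot": [0, 0, 0]}, {"fingers": 0.8, "travel": [0, -0.235, 0], "rot": [0, 0, 0]}]}}

```text
time_s: 20.63
ee_pos: [0.5002, 0.1358, 0.5003]
orientation: [0.008, 0.707, -0.009, 0.707]
force: [0.1, -1.1, -0.1]
gripper_width: 0.797
```

>>> {"name": "step_arm", "arguments": {"steps": [{"fingers": 0.8, "travel": [0, -0.06, 0], "rot": [0, 0, 0]}, {"fingers": 0.8, "travel": [0, -0.12, 0], "rot": [0, 0, 0]}, {"fingers": 0.8, "travel": [0, -0.18, 0], "rot": [0, 0, 0]}, {"fingers": 0.8, "travel": [0, -0.225, 0], "rot": [0, 0, 0]}, {"fingers": 0.8, "travel": [0, -0.235, 0], "rot": [0, 0, 0]}]}}

```text
time_s: 21.05
ee_pos: [0.4974, -0.0043, 0.5]
orientation: [0.007, 0.707, -0.009, 0.707]
force: [-0.5, 0.2, -0.4]
gripper_width: 0.8
```

>>> {"name": "step_arm", "arguments": {"steps": [{"fingers": 0.8, "travel": [0.04, 0, 0], "rot": [0, 0, 0]}, {"fingers": 0.8, "travel": [0.08, 0, 0], "rot": [0, 0, 0]}, {"fingers": 0.8, "travel": [0.1, 0, 0], "rot": [0, 0, 0]}, {"fingers": 0.8, "travel": [0.1, 0, 0], "rot": [0, 0, 0]}]}}

```text
time_s: 21.38
ee_pos: [0.4976, 0.0004, 0.4377]
orientation: [0.006, 0.708, -0.006, 0.706]
force: [0.3, 0.1, -0.8]
gripper_width: 0.801
```

Run:
```python
from h import *
plan([(.4978,0,.398,-1.1)])
```

```text
now [4.976e-01 4.000e-04 4.377e-01] -0.99 tilt [-0.0033 -0.     -1.    ]
travel [0.0662, -0.0007, 0.0003] rot x 0.0012
```

>>> {"name": "step_arm", "arguments": {"steps": [{"fingers": 0.8, "travel": [0.025, 0, 0], "rot": [0, 0, 0]}, {"fingers": 0.8, "travel": [0.05, 0, 0], "rot": [0, 0, 0]}, {"fingers": 0.8, "travel": [0.066, 0, 0], "rot": [0, 0, 0]}, {"fingers": 0.8, "travel": [0.066, 0, 0], "rot": [0, 0, 0]}, {"fingers": 0.3, "travel": [0.066, 0, 0], "rot": [0, 0, 0]}]}}

```text
time_s: 21.8
ee_pos: [0.498, 0.0001, 0.4008]
orientation: [0.006, 0.707, -0.006, 0.707]
force: [0.0, -0.7, 0.8]
gripper_width: 0.674
```

>>> {"name": "step_arm", "arguments": {"steps": [{"fingers": 0, "travel": [0, 0, 0], "rot": [0, 0, 0]}, {"fingers": 0, "travel": [0, 0, 0], "rot": [0, 0, 0]}, {"fingers": 0, "travel": [0, 0, 0], "rot": [0, 0, 0]}, {"fingers": 0, "travel": [0, 0, 0], "rot": [0, 0, 0]}, {"fingers": 0, "travel": [0, 0, 0], "rot": [0, 0, 0]}]}}

```text
time_s: 22.22
ee_pos: [0.4978, -0.0001, 0.4004]
orientation: [0.006, 0.707, -0.006, 0.707]
force: [-0.4, 0.2, 4.0]
gripper_width: 0.213
```

>>> {"name": "step_arm", "arguments": {"steps": [{"fingers": 0, "travel": [0, 0, 0], "rot": [0, 0, 0]}, {"fingers": 0, "travel": [0, 0, 0], "rot": [0, 0, 0]}, {"fingers": 0, "travel": [-0.02, 0, 0], "rot": [0, 0, 0]}, {"fingers": 0, "travel": [-0.05, 0, 0], "rot": [0, 0, 0]}, {"fingers": 0, "travel": [-0.09, 0, 0], "rot": [0, 0, 0]}]}}

```text
time_s: 22.63
ee_pos: [0.4975, -0.0, 0.4535]
orientation: [0.006, 0.708, -0.006, 0.706]
force: [0.1, 0.4, -5.4]
gripper_width: 0.213
```

Run:
```python
from h import *
state()
plan([(.498,.1,.45,-29),(.498,.2,.45,-54),(.497,.319,.45,-75.2),(.497,.319,.25,-75.2),(.497,.319,.18,-75.2)])
p=grab('scene'); barfit(p,((.45,.55),(-.2,.2)),(.265,.31))
```

```text
t 22.63 tcp [ 0.4975 -0.      0.4535] F [ 0.1  0.4 -5.4] T [ 0.04 -0.03  0.01] w 0.213 j [-0.23  0.55  0.29  1.68 -0.18  0.94  0.11]
axes cols
 [[-0.003  0.018  1.   ]
 [-0.     1.    -0.018]
 [-1.    -0.    -0.003]]
now [ 0.4975 -0.      0.4535] -1.01 tilt [-3.4e-03 -4.0e-04 -1.0e+00]
travel [0.0059, 0.1667, -0.0021] rot x 0.311
travel [0.0, 0.1458, -0.0808] rot x 0.2778
travel [0.0, 0.1152, -0.1614] rot x 0.2356
travel [0.3333, 0.0, 0.0] rot x -0.0
travel [0.1167, 0.0, 0.0] rot x -0.0
2683 rect (array([ 4.976e+02, -2.000e-01]), array([ 35.2, 341.6]), 1.4)
mean [0.5008 0.0501 0.2919] dir [0.0206 0.9997 0.0122]
slope 0.012194640714260544 z ends [0.28918108 0.29334578]
```

>>> {"name": "step_arm", "arguments": {"steps": [{"fingers": 0, "travel": [0, 0.033, 0], "rot": [0.05, 0, 0]}, {"fingers": 0, "travel": [0, 0.066, 0], "rot": [0.11, 0, 0]}, {"fingers": 0, "travel": [0, 0.1, 0], "rot": [0.18, 0, 0]}, {"fingers": 0, "travel": [0, 0.133, 0], "rot": [0.25, 0, 0]}, {"fingers": 0, "travel": [0, 0.167, -0.002], "rot": [0.311, 0, 0]}]}}

```text
time_s: 23.1
ee_pos: [0.4982, 0.1011, 0.4536]
orientation: [0.179, 0.684, -0.179, 0.684]
force: [1.2, 0.6, -4.5]
gripper_width: 0.216
```

>>> {"name": "step_arm", "arguments": {"steps": [{"fingers": 0, "travel": [0, 0.029, -0.016], "rot": [0.06, 0, 0]}, {"fingers": 0, "travel": [0, 0.058, -0.032], "rot": [0.12, 0, 0]}, {"fingers": 0, "travel": [0, 0.087, -0.048], "rot": [0.18, 0, 0]}, {"fingers": 0, "travel": [0, 0.116, -0.065], "rot": [0.23, 0, 0]}, {"fingers": 0, "travel": [0, 0.146, -0.081], "rot": [0.278, 0, 0]}]}}

```text
time_s: 23.52
ee_pos: [0.498, 0.2014, 0.4536]
orientation: [0.322, 0.63, -0.323, 0.629]
force: [0.6, -0.9, -4.5]
gripper_width: 0.211
```

>>> {"name": "step_arm", "arguments": {"steps": [{"fingers": 0, "travel": [0, 0.025, -0.035], "rot": [0.05, 0, 0]}, {"fingers": 0, "travel": [0, 0.05, -0.07], "rot": [0.1, 0, 0]}, {"fingers": 0, "travel": [0, 0.08, -0.11], "rot": [0.15, 0, 0]}, {"fingers": 0, "travel": [0, 0.11, -0.15], "rot": [0.2, 0, 0]}, {"fingers": 0, "travel": [0, 0.115, -0.161], "rot": [0.236, 0, 0]}]}}

```text
time_s: 23.93
ee_pos: [0.4964, 0.3238, 0.4525]
orientation: [0.431, 0.561, -0.432, 0.559]
force: [-0.9, 1.0, -5.1]
gripper_width: 0.208
```

>>> {"name": "step_arm", "arguments": {"steps": [{"fingers": 0, "travel": [0.06, 0, 0], "rot": [0, 0, 0]}, {"fingers": 0, "travel": [0.12, 0, 0], "rot": [0, 0, 0]}, {"fingers": 0, "travel": [0.18, 0, 0], "rot": [0, 0, 0]}, {"fingers": 0, "travel": [0.24, 0, 0], "rot": [0, 0, 0]}, {"fingers": 0, "travel": [0.3, 0, 0], "rot": [0, 0, 0]}]}}

```text
time_s: 24.35
ee_pos: [0.4969, 0.3189, 0.2719]
orientation: [0.431, 0.56, -0.432, 0.56]
force: [1.4, 1.8, -5.6]
gripper_width: 0.215
```

Run:
```python
from h import *
state()
plan([(.497,.319,.185,-75.2)])
p=grab('top'); w=cloud(p)
h=tops(w,(.4958,-.0985),.025,.205,.235)&(abs(w[...,1]+.0985)<.009); P=w[h]
A=w[tops(w,(.4995,.096),.026,.21,.235)]
print('head',np.round(np.percentile(P[:,2],[25,50,75]),4),'anvil',np.round(np.percentile(A[:,2],[25,50,75]),4)); print(rect(w[tops(w,(.4958,-.0985),.04,.213,.23)]))
```

```text
t 24.35 tcp [0.4969 0.3189 0.2719] F [ 1.4  1.8 -5.6] T [ 0.1  -0.04  0.06] w 0.215 j [-0.89  0.98  0.57  1.58 -0.68  0.79 -1.34]
axes cols
 [[-0.001  0.967  0.254]
 [-0.001  0.254 -0.967]
 [-1.    -0.001  0.001]]
now [0.4969 0.3189 0.2719] -75.26 tilt [-7.e-04 -9.e-04 -1.e+00]
travel [0.1448, 0.0002, -0.0002] rot x -0.0007
head [0.2162 0.2169 0.2177] anvil [0.2209 0.2216 0.2224]
(array([495.7, -98.3]), array([24.1, 56.9]), 84.2)
```

The rest has slipped again, from 0.219 to 0.217, when I gripped the bar on the supports. Evidently the 60 N closing action presses down, so next time I'll grip softly and only release there. First, lay the bar back down.

>>> {"name": "step_arm", "arguments": {"steps": [{"fingers": 0, "travel": [0.05, 0, 0], "rot": [0, 0, 0]}, {"fingers": 0, "travel": [0.09, 0, 0], "rot": [0, 0, 0]}, {"fingers": 0, "travel": [0.12, 0, 0], "rot": [0, 0, 0]}, {"fingers": 0, "travel": [0.14, 0, 0], "rot": [0, 0, 0]}, {"fingers": 0, "travel": [0.147, 0, 0], "rot": [0, 0, 0]}]}}

```text
time_s: 24.82
ee_pos: [0.4972, 0.3188, 0.1846]
orientation: [0.431, 0.56, -0.432, 0.56]
force: [-0.3, 0.1, -4.9]
gripper_width: 0.215
```

>>> {"name": "step_arm", "arguments": {"steps": [{"fingers": 0, "travel": [0.004, 0, 0], "rot": [0, 0, 0]}, {"fingers": 0.4, "travel": [0.004, 0, 0], "rot": [0, 0, 0]}, {"fingers": 0.8, "travel": [0.004, 0, 0], "rot": [0, 0, 0]}, {"fingers": 0.8, "travel": [0.004, 0, 0], "rot": [0, 0, 0]}, {"fingers": 0.8, "travel": [0.004, 0, 0], "rot": [0, 0, 0]}]}}

```text
time_s: 25.23
ee_pos: [0.4976, 0.3191, 0.1843]
orientation: [0.432, 0.56, -0.431, 0.56]
force: [-0.5, 0.4, -0.9]
gripper_width: 0.777
```

>>> {"name": "step_arm", "arguments": {"steps": [{"fingers": 0.8, "travel": [-0.05, 0, 0], "rot": [0, 0, 0]}, {"fingers": 0.8, "travel": [-0.11, 0, 0], "rot": [0, 0, 0]}, {"fingers": 1, "travel": [-0.17, 0, 0], "rot": [0, 0, 0]}, {"fingers": 1, "travel": [-0.23, 0, 0], "rot": [0, 0, 0]}, {"fingers": 1, "travel": [-0.29, 0, 0], "rot": [0, 0, 0]}]}}

```text
time_s: 25.65
ee_pos: [0.4971, 0.3187, 0.3598]
orientation: [0.432, 0.56, -0.432, 0.56]
force: [0.1, -0.3, -0.7]
gripper_width: 0.999
```

Run:
```python
from h import *
state()
plan([(.4965,.25,.46,-80),(.496,.1,.46,-90),(.4957,-.0985,.46,-97)])
p=grab('top'); barfit(p,((.3,.7),(.24,.40)),(.012,.03))
```

```text
t 25.65 tcp [0.4971 0.3187 0.3598] F [ 0.1 -0.3 -0.7] T [ 0.04 -0.03  0.02] w 0.999 j [-0.92  0.87  0.65  1.5  -0.6   0.98 -1.42]
axes cols
 [[ 0.001  0.967  0.254]
 [-0.     0.254 -0.967]
 [-1.     0.     0.   ]]
now [0.4971 0.3187 0.3598] -75.28 tilt [ 5.e-04 -1.e-04 -1.e+00]
travel [-0.167, -0.0301, 0.1105] rot x 0.0524
travel [0.0, -0.0442, 0.2461] rot x 0.1111
travel [0.0, -0.0005, 0.3308] rot x 0.0778
1925 rect (array([496.2, 319.9]), array([339.4,  21.7]), 14.6)
mean [0.4942 0.3185 0.0195] dir [-9.669e-01 -2.552e-01  1.000e-04]
slope 7.986066556931856e-05 z ends [0.01948472 0.01951182]
```

>>> {"name": "step_arm", "arguments": {"steps": [{"fingers": 1, "travel": [-0.05, -0.008, 0.02], "rot": [0.02, 0, 0]}, {"fingers": 1, "travel": [-0.1, -0.016, 0.05], "rot": [0.04, 0, 0]}, {"fingers": 1, "travel": [-0.14, -0.024, 0.08], "rot": [0.052, 0, 0]}, {"fingers": 1, "travel": [-0.167, -0.03, 0.11], "rot": [0.052, 0, 0]}, {"fingers": 1, "travel": [-0.167, -0.03, 0.11], "rot": [0.052, 0, 0]}]}}

```text
time_s: 26.12
ee_pos: [0.4973, 0.247, 0.4616]
orientation: [0.457, 0.54, -0.454, 0.542]
force: [-0.1, -0.3, 0.7]
gripper_width: 0.996
```

>>> {"name": "step_arm", "arguments": {"steps": [{"fingers": 1, "travel": [0, -0.011, 0.06], "rot": [0.03, 0, 0]}, {"fingers": 1, "travel": [0, -0.022, 0.12], "rot": [0.06, 0, 0]}, {"fingers": 1, "travel": [0, -0.033, 0.18], "rot": [0.09, 0, 0]}, {"fingers": 1, "travel": [0, -0.044, 0.246], "rot": [0.111, 0, 0]}, {"fingers": 1, "travel": [0, -0.044, 0.246], "rot": [0.111, 0, 0]}]}}

```text
time_s: 26.53
ee_pos: [0.4962, 0.0942, 0.4585]
orientation: [-0.502, -0.497, 0.502, -0.499]
force: [0.1, -1.5, 1.0]
gripper_width: 0.997
```

>>> {"name": "step_arm", "arguments": {"steps": [{"fingers": 1, "travel": [0, 0, 0.066], "rot": [0.03, 0, 0]}, {"fingers": 1, "travel": [0, 0, 0.132], "rot": [0.06, 0, 0]}, {"fingers": 1, "travel": [0, 0, 0.198], "rot": [0.078, 0, 0]}, {"fingers": 1, "travel": [0, 0, 0.264], "rot": [0.078, 0, 0]}, {"fingers": 1, "travel": [0, 0, 0.331], "rot": [0.078, 0, 0]}]}}

```text
time_s: 26.95
ee_pos: [0.4965, -0.0994, 0.4577]
orientation: [0.529, 0.469, -0.529, 0.469]
force: [1.0, 0.2, 0.1]
gripper_width: 0.998
```

>>> {"name": "step_arm", "arguments": {"steps": [{"fingers": 1, "travel": [0, 0, 0], "rot": [0, 0, 0]}, {"fingers": 1, "travel": [0, 0, 0], "rot": [0, 0, 0]}]}}

```text
time_s: 27.12
ee_pos: [0.4965, -0.0998, 0.4577]
orientation: [-0.53, -0.468, 0.53, -0.468]
force: [1.0, 0.2, 0.2]
gripper_width: 1.0
```

Run:
```python
from h import *
state()
plan([(.4957,-.0988,.357,-96)])
```

```text
t 27.12 tcp [ 0.4965 -0.0998  0.4577] F [1.  0.2 0.2] T [ 0.06 -0.09  0.01] w 1.0 j [-0.26  0.65  0.76  1.65 -0.5   1.05 -1.04]
axes cols
 [[ 0.     0.992 -0.125]
 [-0.    -0.125 -0.992]
 [-1.     0.     0.   ]]
now [ 0.4965 -0.0998  0.4577] -97.16 tilt [ 2.e-04 -3.e-04 -1.e+00]
travel [0.1678, -0.0015, -0.0016] rot x -0.0129
```

>>> {"name": "step_arm", "arguments": {"steps": [{"fingers": 1, "travel": [0.04, -0.0015, -0.0015], "rot": [-0.012, 0, 0]}, {"fingers": 1, "travel": [0.09, -0.0015, -0.0015], "rot": [-0.012, 0, 0]}, {"fingers": 1, "travel": [0.13, -0.0015, -0.0015], "rot": [-0.012, 0, 0]}, {"fingers": 1, "travel": [0.16, -0.0015, -0.0015], "rot": [-0.012, 0, 0]}, {"fingers": 1, "travel": [0.168, -0.0015, -0.0015], "rot": [-0.012, 0, 0]}]}}

```text
time_s: 27.53
ee_pos: [0.4959, -0.0955, 0.3546]
orientation: [-0.524, -0.475, 0.525, -0.473]
force: [-0.4, 0.4, 0.6]
gripper_width: 0.995
```

>>> {"name": "step_arm", "arguments": {"steps": [{"fingers": 0.3, "travel": [0, 0, 0], "rot": [0, 0, 0]}, {"fingers": 0.2, "travel": [0, 0, 0], "rot": [0, 0, 0]}, {"fingers": 0, "travel": [0, 0, 0], "rot": [0, 0, 0]}, {"fingers": 0, "travel": [0, 0, 0], "rot": [0, 0, 0]}, {"fingers": 0, "travel": [0, 0, 0], "rot": [0, 0, 0]}], "force": 60}}

```text
time_s: 27.95
ee_pos: [0.4961, -0.0972, 0.3576]
orientation: [0.525, 0.473, -0.525, 0.474]
force: [-1.1, -17.6, 1.2]
gripper_width: 0.301
```

>>> {"name": "step_arm", "arguments": {"steps": [{"fingers": 0, "travel": [0, 0, 0], "rot": [0, 0, 0]}, {"fingers": 0, "travel": [0, 0, 0], "rot": [0, 0, 0]}, {"fingers": 0, "travel": [0, 0, 0], "rot": [0, 0, 0]}]}}

```text
time_s: 28.2
ee_pos: [0.4959, -0.0983, 0.3576]
orientation: [-0.525, -0.472, 0.526, -0.475]
force: [-0.8, -11.3, 2.4]
gripper_width: 0.269
```

Run:
```python
from h import *
state(); plan([])
```

```text
t 28.2 tcp [ 0.4959 -0.0983  0.3576] F [ -0.8 -11.3   2.4] T [-2.15  0.2   0.19] w 0.269 j [-0.21  0.76  0.65  1.81 -0.63  0.78 -0.91]
axes cols
 [[ 0.001  0.995 -0.103]
 [-0.003 -0.103 -0.995]
 [-1.     0.002  0.003]]
now [ 0.4959 -0.0983  0.3576] -95.94 tilt [ 0.0014 -0.003  -1.    ]
```

>>> {"name": "step_arm", "arguments": {"steps": [{"fingers": 0, "travel": [0, 0, 0.003], "rot": [-0.04, 0, 0]}, {"fingers": 0, "travel": [0, 0, 0.003], "rot": [-0.1, 0, 0]}, {"fingers": 0, "travel": [0, 0, 0.003], "rot": [-0.16, 0, 0]}, {"fingers": 0, "travel": [0, 0, 0.003], "rot": [-0.22, 0, 0]}, {"fingers": 0, "travel": [0, 0, 0.003], "rot": [-0.28, 0, 0]}]}}

```text
time_s: 28.62
ee_pos: [0.4957, -0.099, 0.3574]
orientation: [0.408, 0.577, -0.408, 0.578]
force: [-1.9, -2.4, 0.8]
gripper_width: 0.273
```

>>> {"name": "step_arm", "arguments": {"steps": [{"fingers": 0, "travel": [0, 0, 0], "rot": [-0.06, 0, 0]}, {"fingers": 0, "travel": [0, 0, 0], "rot": [-0.12, 0, 0]}, {"fingers": 0, "travel": [0, 0, 0], "rot": [-0.18, 0, 0]}, {"fingers": 0, "travel": [0, 0, 0], "rot": [-0.24, 0, 0]}, {"fingers": 0, "travel": [0, 0, 0], "rot": [-0.3, 0, 0]}]}}

```text
time_s: 29.03
ee_pos: [0.4955, -0.0989, 0.3572]
orientation: [0.262, 0.657, -0.262, 0.657]
force: [-3.6, -2.0, 2.0]
gripper_width: 0.271
```

>>> {"name": "step_arm", "arguments": {"steps": [{"fingers": 0, "travel": [0, 0, 0], "rot": [-0.06, 0, 0]}, {"fingers": 0, "travel": [0, 0, 0], "rot": [-0.12, 0, 0]}, {"fingers": 0, "travel": [0, 0, 0], "rot": [-0.18, 0, 0]}, {"fingers": 0, "travel": [0, 0, 0], "rot": [-0.23, 0, 0]}, {"fingers": 0, "travel": [0, 0, 0], "rot": [-0.255, 0, 0]}]}}

```text
time_s: 29.45
ee_pos: [0.4952, -0.0989, 0.3571]
orientation: [0.126, 0.697, -0.126, 0.695]
force: [-5.0, -0.7, 2.0]
gripper_width: 0.268
```

```bash
cat > hm.py <<'E'
from h import *
state(); plan([])
for i in range(2):
    p=grab('scene'); w=cloud(p); g=p['pixels'].astype(int)
    k=tops(w,(.4957,-.0987),.032,.205,.235)&(g.max(-1)<75)&(g[...,2]<g[...,0]+25)
    z=w[k][:,2]; h,e=np.histogram(z,np.arange(.205,.2351,.001)); c=e[h.argmax()]+.0005; q=z[abs(z-c)<.0025]
    A=w[tops(w,(.4995,.096),.026,.21,.235)][:,2]
    print('scene head peak',round(float(np.median(q)),4),len(q),'anvil',round(float(np.median(A)),4))
E
python3 hm.py
```

```text
t 29.45 tcp [ 0.4952 -0.0989  0.3571] F [-5.  -0.7  2. ] T [0.15 1.81 0.03] w 0.268 j [-0.    0.69  0.25  1.81 -0.25  0.68  0.03]
axes cols
 [[-0.002  0.35   0.937]
 [ 0.     0.937 -0.35 ]
 [-1.    -0.001 -0.002]]
now [ 0.4952 -0.0989  0.3571] -20.48 tilt [-1.9e-03  1.0e-04 -1.0e+00]
scene head peak 0.2163 202 anvil 0.2228
scene head peak 0.2162 202 anvil 0.2227
```

>>> {"name": "step_arm", "arguments": {"steps": [{"fingers": 0, "travel": [-0.003, 0, 0], "rot": [0, 0, 0]}, {"fingers": 0, "travel": [-0.007, 0, 0], "rot": [0, 0, 0]}, {"fingers": 0, "travel": [-0.011, 0, 0], "rot": [0, 0, 0]}, {"fingers": 0, "travel": [-0.011, 0, 0], "rot": [0, 0, 0]}, {"fingers": 0, "travel": [-0.011, 0, 0], "rot": [0, 0, 0]}]}}

```text
time_s: 29.97
ee_pos: [0.4955, -0.0988, 0.3637]
orientation: [0.128, 0.696, -0.128, 0.695]
force: [-7.1, -1.3, 1.1]
gripper_width: 0.274
```

```bash
python3 hm.py
```

```text
t 29.97 tcp [ 0.4955 -0.0988  0.3637] F [-7.1 -1.3  1.1] T [-0.11  2.08  0.01] w 0.274 j [-0.01  0.68  0.26  1.8  -0.25  0.7   0.02]
axes cols
 [[-0.001  0.355  0.935]
 [-0.     0.935 -0.355]
 [-1.    -0.001 -0.001]]
now [ 0.4955 -0.0988  0.3637] -20.81 tilt [-9.e-04 -3.e-04 -1.e+00]
scene head peak 0.2228 199 anvil 0.2228
scene head peak 0.2229 201 anvil 0.2228
```

Level with the anvil (0.2228 and 0.2228). Locking again.

>>> {"name": "step_arm", "arguments": {"steps": [{"fingers": 0, "travel": [0, 0, 0], "rot": [0.05, 0, 0]}, {"fingers": 0, "travel": [0, 0, 0], "rot": [0.11, 0, 0]}, {"fingers": 0, "travel": [0, 0, 0], "rot": [0.17, 0, 0]}, {"fingers": 0, "travel": [0, 0, 0], "rot": [0.23, 0, 0]}, {"fingers": 0, "travel": [0, 0, 0], "rot": [0.29, 0, 0]}]}}

```text
time_s: 30.48
ee_pos: [0.4957, -0.0989, 0.3637]
orientation: [0.283, 0.648, -0.283, 0.648]
force: [-3.3, -3.2, -3.5]
gripper_width: 0.273
```

>>> {"name": "step_arm", "arguments": {"steps": [{"fingers": 0, "travel": [0, 0, 0], "rot": [0.06, 0, 0]}, {"fingers": 0, "travel": [0, 0, 0], "rot": [0.12, 0, 0]}, {"fingers": 0, "travel": [0, 0, 0], "rot": [0.18, 0, 0]}, {"fingers": 0, "travel": [0, 0, 0], "rot": [0.24, 0, 0]}, {"fingers": 0, "travel": [0, 0, 0], "rot": [0.3, 0, 0]}]}}

```text
time_s: 30.9
ee_pos: [0.496, -0.099, 0.3638]
orientation: [0.426, 0.564, -0.427, 0.565]
force: [-1.5, -5.0, -5.9]
gripper_width: 0.271
```

>>> {"name": "step_arm", "arguments": {"steps": [{"fingers": 0, "travel": [0, 0, 0], "rot": [0.06, 0, 0]}, {"fingers": 0, "travel": [0, 0, 0], "rot": [0.12, 0, 0]}, {"fingers": 0, "travel": [0, 0, 0], "rot": [0.18, 0, 0]}, {"fingers": 0, "travel": [0, 0, 0], "rot": [0.23, 0, 0]}, {"fingers": 0, "travel": [0, 0, 0], "rot": [0.26, 0, 0]}]}}

```text
time_s: 31.32
ee_pos: [0.4961, -0.0992, 0.3639]
orientation: [-0.532, -0.465, 0.532, -0.467]
force: [-1.9, -8.0, -3.0]
gripper_width: 0.268
```

>>> {"name": "step_arm", "arguments": {"steps": [{"fingers": 0, "travel": [0, 0, 0], "rot": [0, 0, 0]}, {"fingers": 0, "travel": [0, 0, 0], "rot": [0, 0, 0]}, {"fingers": 0, "travel": [0, 0, 0], "rot": [0, 0, 0]}]}}

```text
time_s: 31.57
ee_pos: [0.4962, -0.0992, 0.3638]
orientation: [-0.53, -0.466, 0.531, -0.468]
force: [0.1, -7.9, -4.6]
gripper_width: 0.272
```

```bash
python3 hm.py
```

```text
t 31.57 tcp [ 0.4962 -0.0992  0.3638] F [ 0.1 -7.9 -4.6] T [-1.49  0.11  0.84] w 0.272 j [-0.21  0.76  0.66  1.8  -0.62  0.8  -0.93]
axes cols
 [[ 0.002  0.992 -0.126]
 [-0.002 -0.126 -0.992]
 [-1.     0.002  0.002]]
now [ 0.4962 -0.0992  0.3638] -97.25 tilt [ 0.0016 -0.0024 -1.    ]
scene head peak 0.2231 89 anvil 0.2229
scene head peak 0.2229 85 anvil 0.2228
```

At the stop (0.84 N m), locked and level. Opening slowly.

>>> {"name": "step_arm", "arguments": {"steps": [{"fingers": 0.32, "travel": [0, 0, 0], "rot": [0, 0, 0]}, {"fingers": 0.4, "travel": [0, 0, 0], "rot": [0, 0, 0]}, {"fingers": 0.6, "travel": [0, 0, 0], "rot": [0, 0, 0]}, {"fingers": 0.9, "travel": [0, 0, 0], "rot": [0, 0, 0]}, {"fingers": 1, "travel": [0, 0, 0], "rot": [0, 0, 0]}], "force": 20}}

```text
time_s: 32.08
ee_pos: [0.4959, -0.0986, 0.3636]
orientation: [0.531, 0.467, -0.53, 0.468]
force: [1.1, 0.0, -0.2]
gripper_width: 0.81
```

```bash
python3 hm.py
```

```text
t 32.08 tcp [ 0.4959 -0.0986  0.3636] F [ 1.1  0.  -0.2] T [-0.02  0.04  0.02] w 0.81 j [-0.21  0.76  0.66  1.8  -0.62  0.8  -0.93]
axes cols
 [[ 0.     0.992 -0.126]
 [-0.    -0.126 -0.992]
 [-1.     0.    -0.   ]]
now [ 0.4959 -0.0986  0.3636] -97.22 tilt [ 4.e-04 -0.e+00 -1.e+00]
scene head peak 0.2231 94 anvil 0.2228
scene head peak 0.2232 92 anvil 0.2228
```

>>> {"name": "step_arm", "arguments": {"steps": [{"fingers": 1, "travel": [-0.01, 0, 0], "rot": [0, 0, 0]}, {"fingers": 1, "travel": [-0.04, 0, 0], "rot": [0, 0, 0]}, {"fingers": 1, "travel": [-0.08, 0, 0], "rot": [0, 0, 0]}, {"fingers": 1, "travel": [-0.12, 0, 0], "rot": [0, 0, 0]}, {"fingers": 1, "travel": [-0.16, 0, 0], "rot": [0, 0, 0]}]}}

```text
time_s: 32.6
ee_pos: [0.4956, -0.0988, 0.4611]
orientation: [-0.53, -0.467, 0.531, -0.467]
force: [0.6, 0.0, -1.1]
gripper_width: 0.999
```

```bash
python3 hm.py; python3 -c "
from h import *
plan([(.496,.1,.46,-88),(.496,.27,.40,-75.2),(.4962,.3195,.25,-75.2)])"
```

```text
t 32.6 tcp [ 0.4956 -0.0988  0.4611] F [ 0.6  0.  -1.1] T [ 0.09  0.05 -0.05] w 0.999 j [-0.27  0.64  0.77  1.65 -0.5   1.06 -1.04]
axes cols
 [[-0.     0.992 -0.126]
 [-0.    -0.126 -0.992]
 [-1.    -0.     0.   ]]
now [ 0.4956 -0.0988  0.4611] -97.25 tilt [-2.e-04 -4.e-04 -1.e+00]
scene head peak 0.2232 189 anvil 0.2228
scene head peak 0.2231 192 anvil 0.2228
now [ 0.4958 -0.0992  0.4628] -97.24 tilt [ 0.0043 -0.0011 -1.    ]
travel [0.0046, -0.0415, -0.3294] rot x -0.1026
travel [0.1, 0.0099, -0.2832] rot x -0.1422
travel [0.25, 0.0214, -0.0797] rot x -0.0
```

The head held at 0.2231 against 0.2228. Going back to the bar.

>>> {"name": "step_arm", "arguments": {"steps": [{"fingers": 1, "travel": [0, -0.008, -0.065], "rot": [-0.03, 0, 0]}, {"fingers": 1, "travel": [0, -0.016, -0.13], "rot": [-0.06, 0, 0]}, {"fingers": 1, "travel": [0, -0.025, -0.195], "rot": [-0.09, 0, 0]}, {"fingers": 1, "travel": [0, -0.033, -0.26], "rot": [-0.103, 0, 0]}, {"fingers": 1, "travel": [0, -0.041, -0.329], "rot": [-0.103, 0, 0]}]}}

```text
time_s: 33.12
ee_pos: [0.4957, 0.1017, 0.4597]
orientation: [0.491, 0.509, -0.491, 0.509]
force: [0.8, -0.4, -0.6]
gripper_width: 1.0
```

>>> {"name": "step_arm", "arguments": {"steps": [{"fingers": 1, "travel": [0, 0.002, -0.06], "rot": [-0.04, 0, 0]}, {"fingers": 1, "travel": [0, 0.004, -0.12], "rot": [-0.08, 0, 0]}, {"fingers": 1, "travel": [0.02, 0.006, -0.18], "rot": [-0.12, 0, 0]}, {"fingers": 1, "travel": [0.06, 0.008, -0.24], "rot": [-0.142, 0, 0]}, {"fingers": 1, "travel": [0.1, 0.01, -0.283], "rot": [-0.142, 0, 0]}]}}

```text
time_s: 33.53
ee_pos: [0.4956, 0.2728, 0.399]
orientation: [0.431, 0.561, -0.43, 0.561]
force: [0.6, 0.2, 0.1]
gripper_width: 1.001
```

>>> {"name": "step_arm", "arguments": {"steps": [{"fingers": 1, "travel": [0.05, 0.02, -0.06], "rot": [0, 0, 0]}, {"fingers": 1, "travel": [0.1, 0.021, -0.08], "rot": [0, 0, 0]}, {"fingers": 1, "travel": [0.16, 0.021, -0.08], "rot": [0, 0, 0]}, {"fingers": 1, "travel": [0.22, 0.021, -0.08], "rot": [0, 0, 0]}, {"fingers": 1, "travel": [0.25, 0.021, -0.08], "rot": [0, 0, 0]}]}}

```text
time_s: 33.95
ee_pos: [0.4951, 0.3196, 0.2456]
orientation: [0.43, 0.561, -0.433, 0.56]
force: [0.2, -0.1, -0.2]
gripper_width: 1.001
```

```bash
cat > tm.py <<'E'
from h import *
p=grab('top'); w=cloud(p)
P=w[tops(w,(.4958,-.0985),.025,.205,.235)&(abs(w[...,1]+.0985)<.009)]
A=w[tops(w,(.4995,.096),.026,.21,.235)]
print('top head',np.round(np.percentile(P[:,2],[25,50,75]),4),'anvil',np.round(np.percentile(A[:,2],[25,50,75]),4),rect(w[tops(w,(.4958,-.0985),.04,.215,.23)]))
E
python3 tm.py;  python3 -c "
from h import *
plan([(.4962,.3195,.177,-75.2)])"
```

```text
top head [0.2216 0.2224 0.2231] anvil [0.2208 0.2217 0.2225] (array([495.7, -98.6]), array([24.3, 57.1]), 84.0)
now [0.4949 0.3194 0.244 ] -75.18 tilt [-0.0054 -0.0035 -1.    ]
travel [0.1116, 0.0021, 0.0004] rot x 0.0002
```

Top view: head 0.2224, anvil 0.2217, so 0.7 mm apart. Picking up the bar with a soft grip.

>>> {"name": "step_arm", "arguments": {"steps": [{"fingers": 1, "travel": [0.035, 0.001, 0], "rot": [0, 0, 0]}, {"fingers": 1, "travel": [0.07, 0.001, 0], "rot": [0, 0, 0]}, {"fingers": 1, "travel": [0.1, 0.001, 0], "rot": [0, 0, 0]}, {"fingers": 0.8, "travel": [0.115, 0.001, 0], "rot": [0, 0, 0]}, {"fingers": 0.6, "travel": [0.115, 0.001, 0], "rot": [0, 0, 0]}]}}

```text
time_s: 34.42
ee_pos: [0.4965, 0.3197, 0.1797]
orientation: [0.431, 0.561, -0.432, 0.56]
force: [-0.5, -1.0, -0.1]
gripper_width: 0.746
```

>>> {"name": "step_arm", "arguments": {"steps": [{"fingers": 0.5, "travel": [0, 0, 0], "rot": [0, 0, 0]}, {"fingers": 0.5, "travel": [0, 0, 0], "rot": [0, 0, 0]}]}}

```text
time_s: 34.58
ee_pos: [0.497, 0.3199, 0.1818]
orientation: [0.432, 0.56, -0.431, 0.561]
force: [-0.8, 0.1, -0.0]
gripper_width: 0.502
```

Going 5 mm lower, closing at 30 N and lifting.

>>> {"name": "step_arm", "arguments": {"steps": [{"fingers": 0.5, "travel": [0.004, 0, 0], "rot": [0, 0, 0]}, {"fingers": 0.4, "travel": [0.008, 0, 0], "rot": [0, 0, 0]}, {"fingers": 0.2, "travel": [0.008, 0, 0], "rot": [0, 0, 0]}, {"fingers": 0, "travel": [0.008, 0, 0], "rot": [0, 0, 0]}, {"fingers": 0, "travel": [0.008, 0, 0], "rot": [0, 0, 0]}], "force": 30}}

```text
time_s: 35.0
ee_pos: [0.4966, 0.3199, 0.1758]
orientation: [0.431, 0.56, -0.431, 0.56]
force: [-0.8, -0.1, 3.1]
gripper_width: 0.228
```

>>> {"name": "step_arm", "arguments": {"steps": [{"fingers": 0, "travel": [0, 0, 0], "rot": [0, 0, 0]}, {"fingers": 0, "travel": [0, 0, 0], "rot": [0, 0, 0]}, {"fingers": 0, "travel": [0, 0, 0], "rot": [0, 0, 0]}, {"fingers": 0, "travel": [0, 0, 0], "rot": [0, 0, 0]}]}}

```text
time_s: 35.33
ee_pos: [0.4966, 0.3198, 0.1758]
orientation: [0.431, 0.56, -0.431, 0.56]
force: [-2.1, -0.9, 6.6]
gripper_width: 0.229
```

>>> {"name": "step_arm", "arguments": {"steps": [{"fingers": 0, "travel": [-0.02, 0, 0], "rot": [0, 0, 0]}, {"fingers": 0, "travel": [-0.05, 0, 0], "rot": [0, 0, 0]}, {"fingers": 0, "travel": [-0.09, 0, 0], "rot": [0, 0, 0]}, {"fingers": 0, "travel": [-0.14, 0, 0], "rot": [0, 0, 0]}, {"fingers": 0, "travel": [-0.19, 0, 0], "rot": [0, 0, 0]}]}}

```text
time_s: 35.75
ee_pos: [0.4963, 0.3196, 0.2912]
orientation: [0.431, 0.56, -0.432, 0.56]
force: [1.1, 0.6, -4.1]
gripper_width: 0.225
```

>>> {"name": "step_arm", "arguments": {"steps": [{"fingers": 0, "travel": [-0.05, 0, 0], "rot": [0, 0, 0]}, {"fingers": 0, "travel": [-0.1, 0, 0], "rot": [0, 0, 0]}, {"fingers": 0, "travel": [-0.16, 0, 0], "rot": [0, 0, 0]}, {"fingers": 0, "travel": [-0.22, 0, 0], "rot": [0, 0, 0]}, {"fingers": 0, "travel": [-0.27, 0, 0], "rot": [0, 0, 0]}]}}

```text
time_s: 36.17
ee_pos: [0.4962, 0.3194, 0.4547]
orientation: [0.432, 0.56, -0.431, 0.56]
force: [1.2, 0.0, -4.5]
gripper_width: 0.227
```

```bash
python3 -c "
from h import *
s,_=state(); z=s['ee_pos'][2]-.16
barfit(grab('top'),((.3,.7),(.24,.40)),(z-.02,z+.02))
plan([(.498,.2,.46,-53),(.498,.1,.46,-27),(.4977,-.001,.46,-1.1)])"
```

```text
t 36.17 tcp [0.4962 0.3194 0.4547] F [ 1.2  0.  -4.5] T [ 0.08 -0.08 -0.01] w 0.227 j [-0.94  0.78  0.72  1.35 -0.52  1.2  -1.49]
axes cols
 [[ 0.001  0.967  0.255]
 [-0.     0.255 -0.967]
 [-1.     0.001  0.   ]]
4914 rect (array([496. , 318.1]), array([340.2,  26.6]), 14.8)
mean [0.4937 0.317  0.2959] dir [-0.967  -0.2548 -0.001 ]
slope -0.0010182274815476392 z ends [0.29610123 0.29575479]
now [0.4967 0.3191 0.4596] -75.2 tilt [ 0.0064  0.0028 -1.    ]
travel [-0.0006, -0.0486, 0.1924] rot x -0.2467
travel [0.0, -0.1003, 0.1331] rot x -0.2889
travel [0.0, -0.1502, 0.076] rot x -0.2878
```

Held level. Carrying it across.

>>> {"name": "step_arm", "arguments": {"steps": [{"fingers": 0, "travel": [0, -0.01, 0.04], "rot": [-0.05, 0, 0]}, {"fingers": 0, "travel": [0, -0.02, 0.08], "rot": [-0.1, 0, 0]}, {"fingers": 0, "travel": [0, -0.03, 0.12], "rot": [-0.15, 0, 0]}, {"fingers": 0, "travel": [0, -0.04, 0.16], "rot": [-0.2, 0, 0]}, {"fingers": 0, "travel": [0, -0.049, 0.192], "rot": [-0.247, 0, 0]}]}}

```text
time_s: 36.63
ee_pos: [0.4973, 0.199, 0.4519]
orientation: [0.314, 0.633, -0.315, 0.633]
force: [-0.4, -0.6, -4.4]
gripper_width: 0.229
```

>>> {"name": "step_arm", "arguments": {"steps": [{"fingers": 0, "travel": [0, -0.02, 0.026], "rot": [-0.058, 0, 0]}, {"fingers": 0, "travel": [0, -0.04, 0.053], "rot": [-0.116, 0, 0]}, {"fingers": 0, "travel": [0, -0.06, 0.08], "rot": [-0.174, 0, 0]}, {"fingers": 0, "travel": [0, -0.08, 0.106], "rot": [-0.23, 0, 0]}, {"fingers": 0, "travel": [0, -0.1, 0.133], "rot": [-0.289, 0, 0]}]}}

```text
time_s: 37.05
ee_pos: [0.4974, 0.1001, 0.4518]
orientation: [0.163, 0.688, -0.163, 0.688]
force: [0.8, -0.7, -4.4]
gripper_width: 0.231
```

>>> {"name": "step_arm", "arguments": {"steps": [{"fingers": 0, "travel": [0, -0.03, 0.015], "rot": [-0.058, 0, 0]}, {"fingers": 0, "travel": [0, -0.06, 0.03], "rot": [-0.116, 0, 0]}, {"fingers": 0, "travel": [0, -0.09, 0.045], "rot": [-0.174, 0, 0]}, {"fingers": 0, "travel": [0, -0.12, 0.06], "rot": [-0.23, 0, 0]}, {"fingers": 0, "travel": [0, -0.15, 0.076], "rot": [-0.288, 0, 0]}]}}

```text
time_s: 37.47
ee_pos: [0.4973, -0.0008, 0.4519]
orientation: [0.005, 0.707, -0.005, 0.707]
force: [0.9, 0.0, -5.9]
gripper_width: 0.226
```

>>> {"name": "step_arm", "arguments": {"steps": [{"fingers": 0, "travel": [0, 0, 0], "rot": [0, 0, 0]}, {"fingers": 0, "travel": [0.02, 0, 0], "rot": [0, 0, 0]}, {"fingers": 0, "travel": [0.04, 0, 0], "rot": [0, 0, 0]}, {"fingers": 0, "travel": [0.05, 0, 0], "rot": [0, 0, 0]}, {"fingers": 0, "travel": [0.05, 0, 0], "rot": [0, 0, 0]}]}}

```text
time_s: 37.88
ee_pos: [0.4975, 0.0003, 0.4209]
orientation: [0.006, 0.708, -0.007, 0.706]
force: [-1.0, 0.2, -4.7]
gripper_width: 0.227
```

```bash
python3 -c "
from h import *
s,_=state(); z=s['ee_pos'][2]-.157
for n in('scene','top'): barfit(grab(n),((.45,.55),(-.2,.2)),(z-.012,z+.012))
plan([(.4977,-.001,.402,-1.1)])"
```

```text
t 37.88 tcp [4.975e-01 3.000e-04 4.209e-01] F [-1.   0.2 -4.7] T [-0.01 -0.04  0.02] w 0.227 j [-0.22  0.59  0.28  1.74 -0.2   0.84  0.13]
axes cols
 [[-0.002  0.018  1.   ]
 [-0.     1.    -0.018]
 [-1.    -0.    -0.002]]
2429 rect (array([496.5,   0.5]), array([341.7,  37.1]), 86.3)
mean [0.5004 0.0431 0.2642] dir [ 0.0199  0.9998 -0.0029]
slope -0.0029182168036571724 z ends [0.26479241 0.26379469]
1075 rect (array([497.9,   0.8]), array([340.2,  20.2]), 88.9)
mean [0.499  0.0383 0.2656] dir [-1.860e-02 -9.998e-01 -2.000e-04]
slope -0.00015820763440012306 z ends [0.26564015 0.26558632]
now [4.978e-01 3.000e-04 4.220e-01] -1.03 tilt [-1.e-04 -3.e-04 -1.e+00]
travel [0.0334, -0.0021, -0.0001] rot x 0.0008
```

>>> {"name": "step_arm", "arguments": {"steps": [{"fingers": 0, "travel": [0.01, -0.001, 0], "rot": [0, 0, 0]}, {"fingers": 0, "travel": [0.02, -0.001, 0], "rot": [0, 0, 0]}, {"fingers": 0, "travel": [0.028, -0.001, 0], "rot": [0, 0, 0]}, {"fingers": 0, "travel": [0.032, -0.001, 0], "rot": [0, 0, 0]}, {"fingers": 0, "travel": [0.033, -0.001, 0], "rot": [0, 0, 0]}]}}

```text
time_s: 38.4
ee_pos: [0.4977, -0.0004, 0.4013]
orientation: [0.006, 0.707, -0.006, 0.707]
force: [0.4, -0.3, -5.2]
gripper_width: 0.224
```

>>> {"name": "step_arm", "arguments": {"steps": [{"fingers": 0, "travel": [0.001, 0, 0], "rot": [0, 0, 0]}, {"fingers": 0, "travel": [0.002, 0, 0], "rot": [0, 0, 0]}, {"fingers": 0, "travel": [0.003, 0, 0], "rot": [0, 0, 0]}, {"fingers": 0, "travel": [0.003, 0, 0], "rot": [0, 0, 0]}]}}

```text
time_s: 38.73
ee_pos: [0.4978, -0.0004, 0.4001]
orientation: [0.006, 0.707, -0.006, 0.707]
force: [0.1, -0.7, -4.8]
gripper_width: 0.226
```

>>> {"name": "step_arm", "arguments": {"steps": [{"fingers": 0, "travel": [0.0008, 0, 0], "rot": [0, 0, 0]}, {"fingers": 0, "travel": [0.0008, 0, 0], "rot": [0, 0, 0]}, {"fingers": 0, "travel": [0.0008, 0, 0], "rot": [0, 0, 0]}]}}

```text
time_s: 38.98
ee_pos: [0.4978, -0.0004, 0.3996]
orientation: [0.006, 0.707, -0.006, 0.707]
force: [-0.3, -0.4, -5.1]
gripper_width: 0.229
```

>>> {"name": "step_arm", "arguments": {"steps": [{"fingers": 0, "travel": [0.0008, 0, 0], "rot": [0, 0, 0]}, {"fingers": 0, "travel": [0.0008, 0, 0], "rot": [0, 0, 0]}, {"fingers": 0, "travel": [0.0008, 0, 0], "rot": [0, 0, 0]}]}}

```text
time_s: 39.23
ee_pos: [0.4978, -0.0004, 0.3991]
orientation: [0.006, 0.707, -0.006, 0.707]
force: [0.4, -0.2, -4.6]
gripper_width: 0.225
```

>>> {"name": "step_arm", "arguments": {"steps": [{"fingers": 0, "travel": [0.0007, 0, 0], "rot": [0, 0, 0]}, {"fingers": 0, "travel": [0.0007, 0, 0], "rot": [0, 0, 0]}, {"fingers": 0, "travel": [0.0007, 0, 0], "rot": [0, 0, 0]}]}}

```text
time_s: 39.48
ee_pos: [0.4978, -0.0004, 0.3987]
orientation: [0.006, 0.707, -0.006, 0.707]
force: [-0.4, -0.2, -5.2]
gripper_width: 0.221
```

```bash
python3 -c "
from h import *
s,_=state()
p=grab('scene'); barfit(p,((.45,.55),(-.2,.2)),(.232,.252)); w=cloud(p)
P=w[tops(w,(.4958,-.0985),.03,.213,.229)]; print(np.histogram(P[:,2],np.arange(.213,.23,.001)))
"
```

```text
t 39.48 tcp [ 4.978e-01 -4.000e-04  3.987e-01] F [-0.4 -0.2 -5.2] T [-0.02 -0.05 -0.01] w 0.221 j [-0.21  0.62  0.26  1.77 -0.22  0.78  0.14]
axes cols
 [[-0.     0.018  1.   ]
 [-0.     1.    -0.018]
 [-1.    -0.    -0.   ]]
2221 rect (array([4.982e+02, 1.000e-01]), array([ 33.6, 340.9]), 1.2)
mean [0.5006 0.0408 0.2425] dir [ 0.0189  0.9998 -0.0017]
slope -0.001719730705999985 z ends [0.24285009 0.24226264]
(array([ 2,  5,  7,  2,  7,  7,  5,  6,  9, 14, 14,  7,  3,  3,  0,  4,  0]), array([0.213, 0.214, 0.215, 0.216, 0.217, 0.218, 0.219, 0.22 , 0.221,
       0.222, 0.223, 0.224, 0.225, 0.226, 0.227, 0.228, 0.229, 0.23 ]))
```

>>> {"name": "step_arm", "arguments": {"steps": [{"fingers": 0, "travel": [0.0007, 0, 0], "rot": [0, 0, 0]}, {"fingers": 0, "travel": [0.0007, 0, 0], "rot": [0, 0, 0]}, {"fingers": 0, "travel": [0.0007, 0, 0], "rot": [0, 0, 0]}]}}

```text
time_s: 39.78
ee_pos: [0.4978, -0.0004, 0.3982]
orientation: [0.006, 0.707, -0.006, 0.707]
force: [0.3, 0.2, -4.6]
gripper_width: 0.223
```

```bash
python3 -c "
from h import *
state()"
```

```text
t 39.78 tcp [ 4.978e-01 -4.000e-04  3.982e-01] F [ 0.3  0.2 -4.6] T [-0.03  0.04  0.01] w 0.223 j [-0.21  0.62  0.26  1.77 -0.22  0.78  0.14]
axes cols
 [[-0.     0.018  1.   ]
 [-0.     1.    -0.018]
 [-1.    -0.    -0.   ]]
```

>>> {"name": "step_arm", "arguments": {"steps": [{"fingers": 0, "travel": [0.0007, 0, 0], "rot": [0, 0, 0]}, {"fingers": 0, "travel": [0.0007, 0, 0], "rot": [0, 0, 0]}, {"fingers": 0, "travel": [0.0007, 0, 0], "rot": [0, 0, 0]}]}}

```text
time_s: 40.03
ee_pos: [0.4978, -0.0004, 0.3978]
orientation: [0.006, 0.707, -0.006, 0.707]
force: [0.1, -0.6, -5.2]
gripper_width: 0.225
```

```bash
python3 -c "
from h import *
state()"
```

```text
t 40.03 tcp [ 4.978e-01 -4.000e-04  3.978e-01] F [ 0.1 -0.6 -5.2] T [ 0.02  0.01 -0.08] w 0.225 j [-0.21  0.62  0.26  1.78 -0.22  0.78  0.14]
axes cols
 [[-0.     0.018  1.   ]
 [-0.     1.    -0.018]
 [-1.    -0.    -0.   ]]
```

>>> {"name": "step_arm", "arguments": {"steps": [{"fingers": 0, "travel": [0.0007, 0, 0], "rot": [0, 0, 0]}, {"fingers": 0, "travel": [0.0007, 0, 0], "rot": [0, 0, 0]}, {"fingers": 0, "travel": [0.0007, 0, 0], "rot": [0, 0, 0]}]}}

```text
time_s: 40.28
ee_pos: [0.4978, -0.0004, 0.3975]
orientation: [0.006, 0.707, -0.006, 0.707]
force: [-1.0, -0.5, -2.7]
gripper_width: 0.227
```

```bash
python3 -c "
from h import *
state()"
```

```text
t 40.28 tcp [ 4.978e-01 -4.000e-04  3.975e-01] F [-1.  -0.5 -2.7] T [0.01 0.09 0.02] w 0.227 j [-0.21  0.62  0.26  1.78 -0.22  0.77  0.14]
axes cols
 [[ 0.     0.018  1.   ]
 [-0.     1.    -0.018]
 [-1.    -0.     0.   ]]
```

Contact has begun, with half the weight carried. A touch more, then a slow release.

>>> {"name": "step_arm", "arguments": {"steps": [{"fingers": 0, "travel": [0.0005, 0, 0], "rot": [0, 0, 0]}, {"fingers": 0, "travel": [0.0005, 0, 0], "rot": [0, 0, 0]}, {"fingers": 0.24, "travel": [0.0005, 0, 0], "rot": [0, 0, 0]}, {"fingers": 0.26, "travel": [0.0005, 0, 0], "rot": [0, 0, 0]}, {"fingers": 0.28, "travel": [0.0005, 0, 0], "rot": [0, 0, 0]}], "force": 20}}

```text
time_s: 40.7
ee_pos: [0.4978, -0.0004, 0.3972]
orientation: [0.006, 0.707, -0.006, 0.707]
force: [0.4, 0.5, 0.2]
gripper_width: 0.278
```

>>> {"name": "step_arm", "arguments": {"steps": [{"fingers": 0.35, "travel": [0, 0, 0], "rot": [0, 0, 0]}, {"fingers": 0.45, "travel": [0, 0, 0], "rot": [0, 0, 0]}, {"fingers": 0.6, "travel": [0, 0, 0], "rot": [0, 0, 0]}, {"fingers": 0.7, "travel": [0, 0, 0], "rot": [0, 0, 0]}, {"fingers": 0.7, "travel": [0, 0, 0], "rot": [0, 0, 0]}]}}

```text
time_s: 41.12
ee_pos: [0.4978, -0.0004, 0.3971]
orientation: [0.006, 0.707, -0.006, 0.707]
force: [-0.5, 0.7, -0.7]
gripper_width: 0.702
```

>>> {"name": "step_arm", "arguments": {"steps": [{"fingers": 0.7, "travel": [-0.01, 0, 0], "rot": [0, 0, 0]}, {"fingers": 0.7, "travel": [-0.03, 0, 0], "rot": [0, 0, 0]}, {"fingers": 0.7, "travel": [-0.07, 0, 0], "rot": [0, 0, 0]}, {"fingers": 0.7, "travel": [-0.12, 0, 0], "rot": [0, 0, 0]}, {"fingers": 0.7, "travel": [-0.17, 0, 0], "rot": [0, 0, 0]}]}}

```text
time_s: 41.53
ee_pos: [0.4975, -0.0004, 0.5008]
orientation: [0.006, 0.707, -0.006, 0.707]
force: [-1.0, 1.0, 0.3]
gripper_width: 0.703
```

>>> {"name": "step_arm", "arguments": {"steps": [{"fingers": 1, "travel": [0, 0.06, 0], "rot": [0, 0, 0]}, {"fingers": 1, "travel": [0, 0.12, 0], "rot": [0, 0, 0]}, {"fingers": 1, "travel": [0, 0.18, 0], "rot": [0, 0, 0]}, {"fingers": 1, "travel": [0, 0.24, 0], "rot": [0, 0, 0]}, {"fingers": 1, "travel": [0, 0.3, 0], "rot": [0, 0, 0]}]}}

```text
time_s: 41.95
ee_pos: [0.5005, 0.1813, 0.4997]
orientation: [0.006, 0.707, -0.006, 0.707]
force: [0.9, 0.3, 0.3]
gripper_width: 1.003
```

>>> {"name": "step_arm", "arguments": {"steps": [{"fingers": 1, "travel": [0, 0.06, 0], "rot": [0, 0, 0]}, {"fingers": 1, "travel": [0, 0.12, 0], "rot": [0, 0, 0]}, {"fingers": 1, "travel": [0, 0.17, 0], "rot": [0, 0, 0]}, {"fingers": 1, "travel": [0, 0.17, 0], "rot": [0, 0, 0]}]}}

```text
time_s: 42.28
ee_pos: [0.5015, 0.2873, 0.4985]
orientation: [0.005, 0.708, -0.003, 0.707]
force: [-0.9, 0.1, -0.9]
gripper_width: 1.0
```

```bash
python3 m.py; python3 -c "
from h import *
p=grab('top'); barfit(p,((.45,.55),(-.2,.2)),(.232,.252)); 
a=cv2.resize(p['pixels'][130:400,140:540,::-1],(600,405)); save(p,'x.png')
b=grab('scene')['pixels'][100:400,150:450,::-1]; cv2.imwrite('pics/fin.png',np.hstack([cv2.resize(b,(400,400)),cv2.resize(p['pixels'][160:360,210:410,::-1],(400,400))]))"
```

```text
t 42.28 tcp [0.5015 0.2873 0.4985] F [-0.9  0.1 -0.9] T [-0.02  0.   -0.02] w 1.0 j [-0.72  0.64  0.31  1.31 -0.2   1.22 -0.41]
axes cols
 [[-0.001  0.011  1.   ]
 [ 0.002  1.    -0.011]
 [-1.     0.002 -0.002]]
scene
bar slope 0.0103 z at rest 0.2405 anvil 0.2425 2201
head 77 [0.2195 0.2212 0.2219]
anvil 225 [0.2223 0.2228 0.2235]
top
bar slope 0.0088 z at rest 0.2402 anvil 0.2419 2822
head 164 [0.2201 0.2209 0.2216]
anvil 348 [0.2208 0.2216 0.2224]
3040 rect (array([4.983e+02, 4.000e-01]), array([339.1,  20.1]), 89.0)
mean [0.4985 0.0023 0.241 ] dir [-0.0182 -0.9998 -0.0082]
slope -0.008236044123212102 z ends [0.2423983  0.23960577]
```

View pics/fin.png

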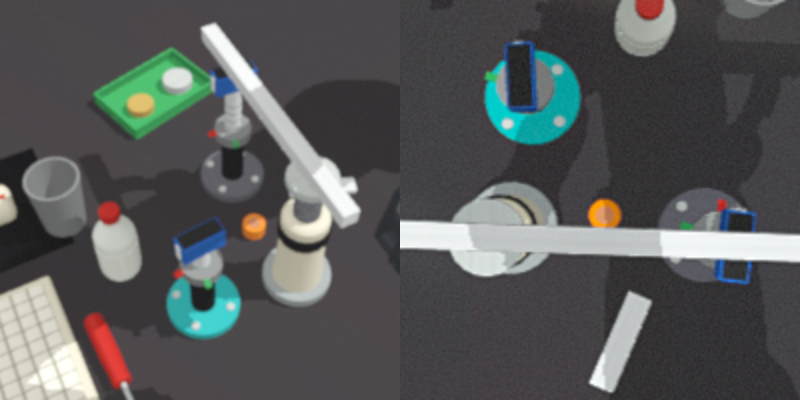

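The bar lies across both. The rest is about 1–1.5 mm lower than the anvil, so it settled slightly under load, and the tilt is about 0.5°. I'll check that it's stable before handing in.

Run:
```python
from h import *
for i in range(14): cams.grab_frame('top')
exec(open('m.py').read())
```

```text
t 43.18 tcp [0.5028 0.2816 0.4991] F [0.5 0.9 0.7] T [ 0.01 -0.03 -0.07] w 1.0 j [-0.72  0.64  0.31  1.31 -0.2   1.22 -0.41]
axes cols
 [[-0.     0.018  1.   ]
 [-0.     1.    -0.018]
 [-1.    -0.    -0.   ]]
scene
bar slope 0.0099 z at rest 0.2405 anvil 0.2424 2217
head 72 [0.2202 0.2213 0.222 ]
anvil 223 [0.2222 0.2227 0.2235]
top
bar slope 0.0086 z at rest 0.2402 anvil 0.2418 2821
head 160 [0.2199 0.2207 0.2214]
anvil 350 [0.2211 0.2219 0.2226]
```

Stable, and within the cameras' 2 mm accuracy. Redoing it would cost more time and risk than it could gain, so I'm handing in.

```bash
python3 -c "
from plant import arm
print(arm.hand_in())"
```

```text
the job is handed in; nothing more can be done
None
```

I handed the job in at about 43 s. The rest is raised and locked at the red tab, and the bar lies across its head and the anvil with the gripper clear. It is not perfectly level: the rest sits about 1–1.5 mm low.

- **How it went:** On the first try the rest slipped and ended about 3 mm low. I took the bar off and put it back on the bench. I then unlocked, re-levelled and relocked the rest, and laid the bar again with a softer grip. I worked on the dark-footed rest and did not touch the turquoise one.
- **Level:** Before the bar went on, the head was 0.3 mm (scene camera) to 0.7 mm (top camera) above the anvil. Under the bar it settled 1.5–2 mm, to about 0.221 m against the anvil's 0.222 m. The bar slopes about 0.5°, low at the rest end. I accepted that because it is within the cameras' 2 mm accuracy. Two measurements 0.9 s apart showed no further sinking.
- **Where the checks disagreed:** The gap between head and anvil reads 0.7–1.5 mm from their tops, but about 1.7–2 mm from the bar's slope.
- **Lock:** The head was turned against its hard stop both times. After the last relock I did not test how firmly it holds.
- **Bystanders:** In the last picture (a crop of the work area) nothing looked disturbed, but I did not measure them.

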